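# Set out the measuring cups by size beside the kettle

### The job

Line the four steel measuring cups up on the board in order of size, one centred on each cork pad, the biggest on the pad nearest the kettle and the smallest on the pad farthest from it, with every handle pointing straight out over the front edge of the board (the robot's side). The deep coffee scoop belongs inside the biggest cup, standing on its floor with its handle turned towards the kettle so that the two handles are clear of each other. Leave everything upright and let go of, and do not shift the kettle.

Things in the scene. Friction and masses are not known exactly. Their poses are not given: they have to be found in the camera images.
- cup_1: the biggest of four open round steel measuring cups: outside diameter 68, straight sides, height 44, wall 3, floor 4 mm. Flat level bar handle 14 wide, 4 thick, middle 4 mm below the rim, along its -x to 93 mm from the axis. Origin: centre of underside, z up. Starts upright on the worktop (z = 0), handle towards the robot within 0.6 rad.
- cup_2: the second biggest of four open round steel measuring cups: outside diameter 58, straight sides, height 38, wall 3, floor 4 mm. Flat level bar handle 14 wide, 4 thick, middle 4 mm below the rim, along its -x to 88 mm from the axis. Origin: centre of underside, z up. Starts upright on the worktop (z = 0), handle towards the robot within 0.6 rad.
- cup_3: the third biggest of four open round steel measuring cups: outside diameter 48, straight sides, height 33, wall 3, floor 4 mm. Flat level bar handle 14 wide, 4 thick, middle 4 mm below the rim, along its -x to 83 mm from the axis. Origin: centre of underside, z up. Starts upright on the worktop (z = 0), handle towards the robot within 0.6 rad.
- cup_4: the smallest of four open round steel measuring cups: outside diameter 38, straight sides, height 28, wall 3, floor 4 mm. Flat level bar handle 14 wide, 4 thick, middle 4 mm below the rim, along its -x to 78 mm from the axis. Origin: centre of underside, z up. Starts upright on the worktop (z = 0), handle towards the robot within 0.6 rad.
- scoop: deep steel coffee scoop, taller than wide: outside diameter 40, straight sides, height 64, wall 3 mm; bar handle like the cups', along its -x to 89 mm from the axis. Origin: centre of underside, z up. Starts on the worktop among the cups, handle towards the robot within 0.6 rad. Fits inside the biggest cup with 11 mm to spare all round and then stands 24 mm above its rim.
- mark_1: cork pad 1 of four from the left (+y) as the robot sees them, 105 mm apart: diameter 80, 3 mm thick, on a fixed wooden board 415 x 100 x 18 mm high. Origin: centre of the pad's underside; its upper face is 3 mm higher, 21 mm above the worktop. y runs along the row to the left, -x points to the board's front edge (robot side).
- mark_2: cork pad 2 of four from the left (+y) as the robot sees them, 105 mm apart: diameter 80, 3 mm thick, on a fixed wooden board 415 x 100 x 18 mm high. Origin: centre of the pad's underside; its upper face is 3 mm higher, 21 mm above the worktop. y runs along the row to the left, -x points to the board's front edge (robot side).
- mark_3: cork pad 3 of four from the left (+y) as the robot sees them, 105 mm apart: diameter 80, 3 mm thick, on a fixed wooden board 415 x 100 x 18 mm high. Origin: centre of the pad's underside; its upper face is 3 mm higher, 21 mm above the worktop. y runs along the row to the left, -x points to the board's front edge (robot side).
- mark_4: cork pad 4 of four from the left (+y) as the robot sees them, 105 mm apart: diameter 80, 3 mm thick, on a fixed wooden board 415 x 100 x 18 mm high. Origin: centre of the pad's underside; its upper face is 3 mm higher, 21 mm above the worktop. y runs along the row to the left, -x points to the board's front edge (robot side).
- kettle: steel kettle with a black base and black handle, diameter 158 mm, 198 mm high, standing beyond one end of the board: on the left (+y) or right (-y), a utensil crock being at the other end. Origin: centre of the underside. It stays where it is.
Not all that is in view belongs to the job. What is shaped like the cup_3 but pink or yellow is not meant. What is shaped like the scoop but turquoise is not meant.

How it is judged:
At the end, for the whole second after the job is handed in: Cups upright (0.15 rad), on the cork, centred within 15 mm, sizes descending from the kettle, handles to the front within 0.5 rad; scoop upright on the biggest cup's floor, within 15 mm of its centre, kettle over 100 mm out along its handle's line and under 160 mm beside it; at rest (((y of kettle in the frame of mark_1 above 0 m and horizontal distance between cup_1 and mark_1 below 0.015 m and z of cup_1 in the frame of mark_1 between -0.002 and 0.009 m and angle between the x axis of cup_1 and the x axis of mark_1, either way round below 0.5 rad and y of kettle in the frame of cup_1 above 0 m and horizontal distance between cup_2 and mark_2 below 0.015 m and z of cup_2 in the frame of mark_2 between -0.002 and 0.009 m and angle between the x axis of cup_2 and the x axis of mark_2, either way round below 0.5 rad and y of kettle in the frame of cup_2 above 0 m and horizontal distance between cup_3 and mark_3 below 0.015 m and z of cup_3 in the frame of mark_3 between -0.002 and 0.009 m and angle between the x axis of cup_3 and the x axis of mark_3, either way round below 0.5 rad and y of kettle in the frame of cup_3 above 0 m and horizontal distance between cup_4 and mark_4 below 0.015 m and z of cup_4 in the frame of mark_4 between -0.002 and 0.009 m and angle between the x axis of cup_4 and the x axis of mark_4, either way round below 0.5 rad and y of kettle in the frame of cup_4 above 0 m) or (y of kettle in the frame of mark_1 below 0 m and horizontal distance between cup_1 and mark_4 below 0.015 m and z of cup_1 in the frame of mark_4 between -0.002 and 0.009 m and angle between the x axis of cup_1 and the x axis of mark_4, either way round below 0.5 rad and y of kettle in the frame of cup_1 below -0 m and horizontal distance between cup_2 and mark_3 below 0.015 m and z of cup_2 in the frame of mark_3 between -0.002 and 0.009 m and angle between the x axis of cup_2 and the x axis of mark_3, either way round below 0.5 rad and y of kettle in the frame of cup_2 below -0 m and horizontal distance between cup_3 and mark_2 below 0.015 m and z of cup_3 in the frame of mark_2 between -0.002 and 0.009 m and angle between the x axis of cup_3 and the x axis of mark_2, either way round below 0.5 rad and y of kettle in the frame of cup_3 below -0 m and horizontal distance between cup_4 and mark_1 below 0.015 m and z of cup_4 in the frame of mark_1 between -0.002 and 0.009 m and angle between the x axis of cup_4 and the x axis of mark_1, either way round below 0.5 rad and y of kettle in the frame of cup_4 below -0 m)) and horizontal distance between scoop and cup_1 below 0.015 m and z of scoop in the frame of cup_1 below 0.012 m and x of kettle in the frame of scoop below -0.1 m and y of kettle in the frame of scoop between -0.16 and 0.16 m and angle between each of cup_1, cup_2, cup_3, cup_4, scoop's own z axis and vertical below 0.15 rad and linear speed of each of cup_1, cup_2, cup_3, cup_4, scoop below 0.03 m/s); the robot touches nothing.
It fails at once if the kettle is shifted by more than 20 mm (distance of kettle from where it was at the start of the episode above 0.02 m).
It also fails if it takes over 131 s, if anything falls off the work surface, if the arm or the gripper's body presses on something with over 40 N, if the wrist force passes 120 N, or if a joint passes its speed limit or range.

### The arm

A 6-joint arm with a two-finger parallel gripper is mounted at the origin on the work surface. World frame = base frame: x ahead of the robot, y to its left, z up, the work surface at z = 0. Lengths are in m, angles in rad, forces in N, time in s.
With the tool pointing down it reaches from about 0.225 to 0.875 m from the base axis. Payload 3.4 kg.
Tool frame: the origin (TCP) lies between the finger pads; the fingertips stand 11 mm ahead of it and the grasp point (between the pads) lies 8 mm behind it (tips_ahead is the distance from the TCP to the fingertips, in m); z points along the fingers, x is the direction in which the jaws open and shut, and the axes are right-handed (so a half turn about z gives the same grasp; the last joint's range is limited). The gripper opens to 85 mm and grips with 20 to 120 N. Pads are 22 mm wide; open, the fingers measure 114 mm over their backs; the gripper's body (76 mm by 85 mm) begins 54 mm behind the grasp point. The pads swing forward as they close: fully open they stand 13 mm farther back than shut.
Start: joints at [-1.283, 0.276, 1.505, -0, 1.361, -0.121], TCP at [0.229, -0.528, 0.242] pointing down, gripper open.
Joint ranges: [-2.89, 2.89], [-0.75, 2.08], [0.22, 2.7], [-1.18, 4.32], [0.11, 2.71], [-2.7, 2.7]. Speed limits (rad/s): [2.57, 2.57, 3.14, 3.14, 3.14, 3.14].

### API

Orientations are given as a unit quaternion [w, x, y, z].
In Python, from rig import get_state, get_image, sign_off, masks_of, tips_ahead gives the robot as it stands.
- The arm moves only by the tool play_rows, never from a script. Its argument "series" is a list of rows, each an object of numbers: "fingers": the closure, from -1 (fully open) to 1 (shut); "dx", "dy", "dz": the shift along the world's x, y, z in mm; "turn": the turn about the world's z in rad. A call has 1 to 20 rows; each row shifts and turns the pose as measured when the row begins; what a row does not reach is not made up. A row lasts 1/12 s, in which the tool goes at most 41.7 mm and 7.16 degrees, less where a joint would pass 70% of its speed; a pose out of reach is approached as far as the arm can. A call with a gripper value outside its range is refused whole. The fingers move at their own pace and stop on an object; "squeeze" is the grip in N (left out, the last holds). Time passes only in rows, so rows that do not move let the fingers close. It gives the time, the measured TCP pose, the force and the opening at its end, in the units of the state.
- get_state(): the state, without advancing time (a new reading comes with each control period).
- get_image(name): name is "side" or "top"; returns a dict with "pixels" (480x640x3 uint8, red, green, blue), "vfov" (degrees; the focal length in pixels is half the picture's height over the tangent of half this angle, whatever the lens; pixels are square), "cx", "cy" (the principal point, pixels), "rvec" (rotation vector, rad) and "tvec" (3), from world to camera coordinates, as OpenCV has them. Camera axes: x right, y down, z forward; pixel columns grow to the right and rows downward; lengths in m; the calibration is good to about 2 mm. A picture is of the moment at which its call begins. There is no depth.
- sign_off(): hands the job in, once; it reports no verdict.
Trained networks look in a picture, given as the dict that the camera call returned (one of the last four; its "shot" number tells which), for a name from the list of things; names that differ only in an ending like _2 or _b are one class to them, and where a whole thing is asked for, a point or a joint stands for the part that bears it (a point fixed in the world has none). Each returns a list of dicts, best first, with "p" (0 to 1); they miss things now and then, are a little off and sometimes report something else, mostly with a low value. They report only what shows in the picture. A call takes as long as a camera call. They do not tell look-alikes from the thing itself.
- masks_of(picture, label): "region" (480x640 bool, what is visible of it) and "xy" ([column, row] in pixels, amid what is visible of it).
The state is a dict: "clock": time; "qpos": joint angles; "qd": joint speeds; "effort": joint torques, N m; "position": TCP position; "ee_rot": TCP orientation; "contact_force": force on the tool from outside, world axes, zero at the start; "moment": the same for the moment, N m; "width": finger opening in m.
Only numpy, scipy, OpenCV 4.12 (cv2) and the standard library are available. Lean on these libraries where they do the work, as an engineer would, in place of code of your own. Each camera call takes 0.05 s, during which the arm holds its last target. There are 200 camera calls.

## Working session

There is one attempt and no reset: what is moved stays moved. The work goes in short steps, Python scripts to look and compute and a tool call to move; the robot and the scene stay as the last step left them, time stands still between calls to the robot, and variables do not carry over. Pictures are saved under pics/ and viewed, about 12 in all and at most 16, crops included, and the job is handed in when it is done.

Besides the shell and the picture viewer there is one more tool, called after "Emit:" as name(argument=value, ...) on one line, values as JSON. play_rows: Moves the arm, as the interface text tells. Its arguments: {"type":"object","properties":{"series":{"type":"array"},"squeeze":{"type":"number"}},"required":["series"]}

```bash
mkdir -p pics; cat > h.py <<'E'
import numpy as np, cv2
from rig import *
def cam(im):
    f=240/np.tan(np.radians(im["vfov"])/2)
    K=np.array([[f,0,im["cx"]],[0,f,im["cy"]],[0,0,1.]])
    R=cv2.Rodrigues(np.array(im["rvec"],float))[0]; t=np.array(im["tvec"],float).ravel()
    return K,R,t
def ray(im,uv,z):
    K,R,t=cam(im); d=R.T@np.linalg.inv(K)@np.array([uv[0],uv[1],1.]); c=-R.T@t
    return c+d*(z-c[2])/d[2]
def proj(im,P):
    K,R,t=cam(im); q=(R@np.atleast_2d(P).T).T+t; q=q@K.T; return q[:,:2]/q[:,2:]
def save(im,name,crop=None,s=1):
    a=im["pixels"][:,:,::-1]
    if crop: a=a[crop[1]:crop[3],crop[0]:crop[2]]
    cv2.imwrite("pics/"+name,cv2.resize(a,None,fx=s,fy=s,interpolation=cv2.INTER_CUBIC))
E
python3 - <<'E'
from h import *
for n in("top","side"):
    im=get_image(n); save(im,n+"0.png"); K,R,t=cam(im); print(n,K[0,0],im["cx"],im["cy"],-R.T@t,R[2])
    for l in("cup_1","scoop","mark_1","kettle"):
        for m in masks_of(im,l):
            ys,xs=np.nonzero(m["region"]); print(l,round(m["p"],2),np.round(m["xy"]),xs.min(),xs.max(),ys.min(),ys.max(),np.round(ray(im,m["xy"],.03),3))
print(get_state())
E
```

```text
top 471.7857399995695 322.4277015592486 242.88244583766613 [0.18177739 0.12111659 1.31292265] [ 0.23375233  0.00758545 -0.97226658]
cup_1 0.93 [475. 268.] 461 488 253 288 [ 0.432 -0.292  0.03 ]
cup_1 0.9 [235. 318.] 210 248 310 326 [0.274 0.361 0.03 ]
cup_1 0.89 [368. 267.] 355 377 251 292 [0.426 0.002 0.03 ]
cup_1 0.71 [291. 300.] 279 297 289 325 [0.328 0.212 0.03 ]
cup_1 0.66 [308. 250.] 302 322 241 277 [0.467 0.169 0.03 ]
cup_1 0.59 [426. 262.] 415 435 254 284 [ 0.446 -0.157  0.03 ]
scoop 0.84 [117. 267.] 103 134 259 286 [0.403 0.696 0.03 ]
scoop 0.6 [261. 249.] 249 269 239 275 [0.468 0.301 0.03 ]
scoop 0.24 [340. 194.] 325 352 182 208 [0.634 0.084 0.03 ]
mark_1 0.79 [304. 191.] 289 315 180 205 [0.642 0.188 0.03 ]
mark_1 0.77 [374. 198.] 361 389 185 210 [ 0.628 -0.012  0.03 ]
mark_1 0.73 [337. 193.] 325 352 182 208 [0.638 0.095 0.03 ]
mark_1 0.56 [412. 203.] 398 424 188 213 [ 0.617 -0.12   0.03 ]
kettle 0.91 [215. 186.] 189 249 129 218 [0.648 0.445 0.03 ]
kettle 0.29 [366. 265.] 355 376 253 291 [0.432 0.009 0.03 ]
side 536.5416949031472 307.60939459196726 237.30285664819363 [ 0.02
[... 518 characters left out ...]
354 135 197 [0.664 0.49  0.03 ]
{'clock': 0.5, 'qpos': array([-1.28301602e+00,  2.75957139e-01,  1.50493985e+00,  8.95745712e-06,
        1.36071227e+00, -1.21013264e-01]), 'qd': array([ 0.00133277, -0.00179071, -0.0009325 , -0.00121894, -0.00032399,
        0.0016278 ]), 'effort': array([-5.63870926e-04, -4.16258132e+01, -2.45877939e+01, -5.52964630e-04,
        1.29883603e-03, -1.12378731e-05]), 'position': array([ 0.22855893, -0.52763811,  0.24227949]), 'ee_rot': array([-8.70572691e-06,  8.35912938e-01, -5.48862059e-01, -3.51052353e-06]), 'contact_force': array([-0.10399018, -0.31619666,  0.20334896]), 'moment': array([-0.01464145,  0.04883016,  0.01714531]), 'width': 0.08537993622179574}
```

View pics/top0.png

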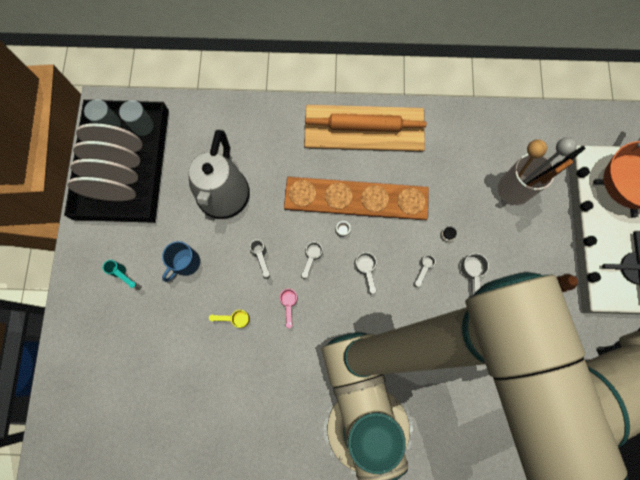

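```bash
python3 - <<'E'
from h import *
im=get_image("top"); save(im,"top1.png",(190,170,500,340),2.58)
im=get_image("side"); save(im,"side1.png",(220,190,400,400),2.85)
E
```

```text
(no output)
```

View pics/top1.png

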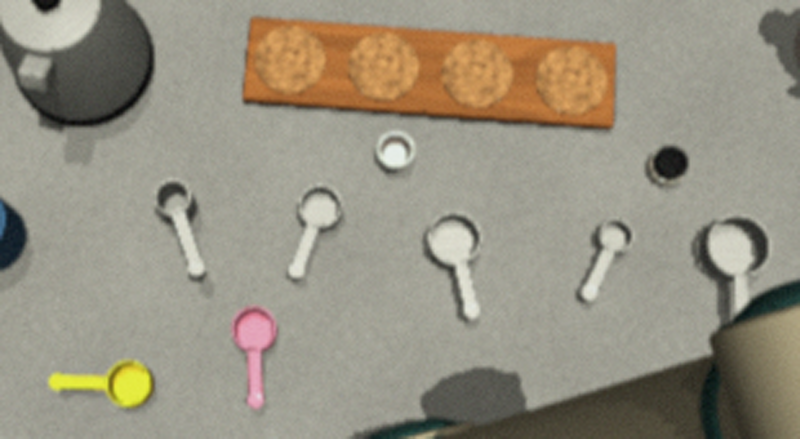

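The kettle is on the left (+y), so cup_1 goes to mark_1 and cup_4 to mark_4. Candidates in the full top image:
- Scoop: (257,248), deep with a dark inside. The turquoise one at (117,267) is not meant.
- cup_3: (314,251). The pink (289,298) and yellow (240,319) look-alikes are not meant.
- cup_2: (366,263).
- cup_4: (428,262).
- cup_1: (475,266), partly under the arm.

I'll check these by fitting the sizes.

```bash
cat >> h.py <<'E'
D={"cup_1":(68,44,93),"cup_2":(58,38,88),"cup_3":(48,33,83),"cup_4":(38,28,78),"scoop":(40,64,89)}
from scipy.optimize import minimize
S=4
def sil(im,name,x,y,th,z0=0,box=(0,0,640,480)):
    "th = direction of the handle"
    d,h,L=[v/1000 for v in D[name]]; a=np.linspace(0,2*np.pi,40)
    c=np.c_[x+d/2*np.cos(a),y+d/2*np.sin(a)]
    body=np.r_[np.c_[c,a*0+z0],np.c_[c,a*0+z0+h]]
    u=np.array([np.cos(th),np.sin(th)]); n=np.array([-u[1],u[0]])*.007
    b=[]
    for z in (-.002,-.006):
        for r in(d/2-.003,L):
            for s in(1,-1): b.append([x+r*u[0]+s*n[0],y+r*u[1]+s*n[1],z0+h+z])
    img=np.zeros(((box[3]-box[1])*S,(box[2]-box[0])*S),np.uint8)
    for P in(body,np.array(b)):
        p=(proj(im,P)-[box[0]-.5,box[1]-.5])*S
        cv2.fillConvexPoly(img,cv2.convexHull(np.round(p*16).astype(np.int32)),255,cv2.LINE_AA,4)
    return cv2.resize(img,None,fx=1/S,fy=1/S,interpolation=cv2.INTER_AREA)/255.
def fit(im,name,mask,x,y,th,z0=0):
    p=proj(im,[[x,y,z0]])[0].astype(int); box=(max(p[0]-60,0),max(p[1]-60,0),min(p[0]+60,640),min(p[1]+60,480))
    m=mask[box[1]:box[3],box[0]:box[2]].astype(float)
    m=m if m.dtype==float else m
    f=lambda q: np.abs(sil(im,name,x+q[0]/1e3,y+q[1]/1e3,th+q[2]/40,z0,box)-m).sum()
    best=min((minimize(f,[0,0,t],method="Nelder-Mead",options=dict(initial_simplex=np.array([[0,0,t],[12,0,t],[0,12,t],[0,0,t+9.]]),xatol=.2,fatol=.3)) for t in(-8,0,8)),key=lambda r:r.fun)
    q=best.x; return x+q[0]/1e3,y+q[1]/1e3,th+q[2]/40,best.fun/m.sum()
def blob(im,uv):
    a=im["pixels"].astype(int); return a
E
python3 - <<'E'
from h import *
import rig; print(rig.tips_ahead, rig.tips_ahead() if callable(rig.tips_ahead) else '')
px={"scoop":(257,248),"cup_3":(314,251),"cup_2":(366,263),"cup_4":(428,262),"cup_1":(475,266)}
im=get_image("top"); sd=get_image("side")
for I,nm in((im,"top"),(sd,"side")):
  ms=[m for l in("cup_1","scoop") for m in masks_of(I,l)]
  for k,uv in px.items():
    h=D[k][1]/1000; g=ray(im,uv,h)
    c=proj(I,[[g[0],g[1],h/2]])[0]
    mm=[m for m in ms if np.hypot(*(np.array(m["xy"])-c))<25]
    for m in mm[:2]:
        print(nm,k,round(m["p"],2),*[(n,*np.round(fit(I,n,m["region"],g[0],g[1],np.pi),3)) for n in ([k] if k!="cup_3" else ["cup_2","cup_3","cup_4"])])
  for l in("mark_1","kettle"):
    for m in masks_of(I,l):
      if m["p"]>.4: 
        ys,xs=np.nonzero(m["region"]); print(nm,l,np.round(ray(I,(xs.mean(),ys.mean()),.021),4))
E
```

```text
0.011 
top scoop 0.69 ('scoop', np.float64(0.468), np.float64(0.311), np.float64(3.546), np.float64(0.144))
top cup_3 0.92 ('cup_2', np.float64(0.473), np.float64(0.154), np.float64(2.819), np.float64(0.5)) ('cup_3', np.float64(0.47), np.float64(0.155), np.float64(2.812), np.float64(0.144)) ('cup_4', np.float64(0.473), np.float64(0.154), np.float64(2.807), np.float64(0.202))
top cup_2 0.96 ('cup_2', np.float64(0.44), np.float64(0.01), np.float64(3.392), np.float64(0.145))
top cup_4 0.66 ('cup_4', np.float64(0.45), np.float64(-0.166), np.float64(2.662), np.float64(0.207))
top cup_1 0.9 ('cup_1', np.float64(0.442), np.float64(-0.294), np.float64(3.091), np.float64(0.211))
top mark_1 [ 0.6318 -0.0149  0.021 ]
top mark_1 [0.6365 0.0899 0.021 ]
top mark_1 [ 0.626  -0.1195  0.021 ]
top mark_1 [0.6407 0.1951 0.021 ]
top kettle [0.6691 0.4405 0.021 ]
side scoop 0.48 ('scoop', np.float64(0.508), np.float64(0.382), np.float64(4.386), np.float64(10.236))
side cup_2 0.61 ('cup_2', np.float64(0.433), np.float64(0.017), np.float64(3.449), np.float64(0.23))
side cup_1 0.91 ('cup_1', np.float64(0.437), np.float64(-0.287), np.float64(4.169), np.float64(0.338))
side mark_1 [ 0.6213 -0.117   0.021 ]
side mark_1 [0.6347 0.1984 0.021 ]
side mark_1 [ 0.6258 -0.0123  0.021 ]
side mark_1 [0.6314 0.0917 0.021 ]
side kettle [0.6794 0.5062 0.021 ]
```

Emit:
play_rows(series=[{"dx":24,"dy":26,"dz":-10,"turn":-0.05,"fingers":-1},{"dx":24,"dy":26,"dz":-10,"turn":-0.05,"fingers":-1},{"dx":24,"dy":26,"dz":-10,"turn":-0.05,"fingers":-1},{"dx":24,"dy":26,"dz":-10,"turn":-0.05,"fingers":-1},{"dx":24,"dy":26,"dz":-10,"turn":-0.05,"fingers":-1},{"dx":24,"dy":26,"dz":-10,"turn":-0.05,"fingers":-1},{"dx":24,"dy":26,"dz":-10,"turn":-0.05,"fingers":-1},{"dx":24,"dy":26,"dz":-10,"turn":-0.05,"fingers":-1},{"dx":20,"dy":26,"dz":-10,"turn":-0.05,"fingers":-1},{"fingers":-1}], squeeze=40)

```text
invalid input at $.series[9]: expected keys fingers, dx, dy, dz, turn
```

```bash
cat >> h.py <<'E'
def yaw(s):
    w,x,y,z=s["ee_rot"]; return np.arctan2(2*(x*y+w*z),1-2*(y*y+z*z))
def st():
    s=get_state(); print("t %.2f"%s["clock"],np.round(s["position"],4),"yaw %.3f"%yaw(s),"w %.4f"%s["width"],np.round(s["contact_force"],1),"q6 %.2f"%s["qpos"][5])
E
python3 - <<'E'
from h import *
st()
im=get_image("top"); save(im,"top2.png",(400,200,600,350),4)
sd=get_image("side"); save(sd,"side2.png",(240,200,420,400),2.8)
E
```

```text
t 1.10 [ 0.2286 -0.5276  0.2423] yaw -1.162 w 0.0856 [ 0.  -0.2 -0. ] q6 -0.12
```

View pics/side2.png

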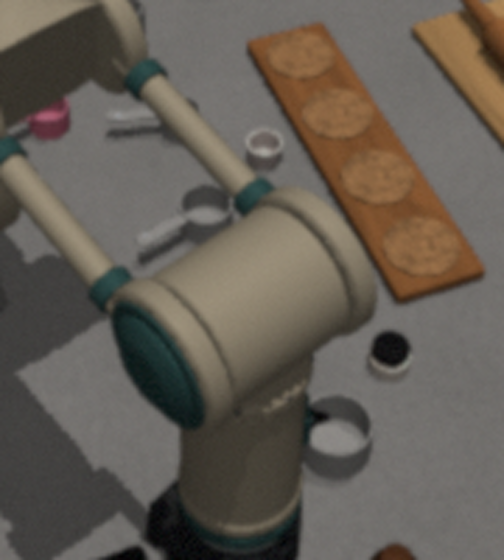

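The side view shows the arm still at its start pose and hiding cup_1's handle; cup_1's body is at crop (340,437). The move was refused because a row lacked keys, so I'll resend it.

Emit:
play_rows(series=[{"dx":24,"dy":26,"dz":-10,"turn":-0.05,"fingers":-1},{"dx":24,"dy":26,"dz":-10,"turn":-0.05,"fingers":-1},{"dx":24,"dy":26,"dz":-10,"turn":-0.05,"fingers":-1},{"dx":24,"dy":26,"dz":-10,"turn":-0.05,"fingers":-1},{"dx":24,"dy":26,"dz":-10,"turn":-0.05,"fingers":-1},{"dx":24,"dy":26,"dz":-10,"turn":-0.05,"fingers":-1},{"dx":24,"dy":26,"dz":-10,"turn":-0.05,"fingers":-1},{"dx":24,"dy":26,"dz":-10,"turn":-0.05,"fingers":-1},{"dx":20,"dy":26,"dz":-10,"turn":-0.05,"fingers":-1},{"dx":0,"dy":0,"dz":0,"turn":0,"fingers":-1}], squeeze=40)

```text
clock: 2.03
position: [0.4463, -0.2875, 0.1503]
ee_rot: [-0.004, -0.681, 0.733, -0.002]
contact_force: [-1.0, 1.4, -0.1]
width: 0.0853
```

```bash
python3 - <<'E'
from h import *
st()
im=get_image("top"); sd=get_image("side")
a=im["pixels"][200:350,400:600,::-1]; b=sd["pixels"][300:450,280:480,::-1]
cv2.imwrite("pics/ab2.png",cv2.resize(np.vstack([a,b]),None,fx=2,fy=2,interpolation=cv2.INTER_CUBIC))
for I in(im,sd):
  ms=[m for l in("cup_1","scoop") for m in masks_of(I,l)]
  c=proj(I,[[.44,-.29,.02]])[0]
  for m in ms:
    if np.hypot(*(np.array(m["xy"])-c))<25: print(m["p"],m["region"].sum(),np.round(fit(I,"cup_1",m["region"],.44,-.29,3.1),3))
E
```

```text
t 2.03 [ 0.4463 -0.2875  0.1503] yaw -1.645 w 0.0853 [-1.   1.4 -0.1] q6 0.95
0.54 304 [ 0.44  -0.282  2.127  1.327]
0.55 791 [ 0.437 -0.287  3.15   0.098]
```

View pics/ab2.png

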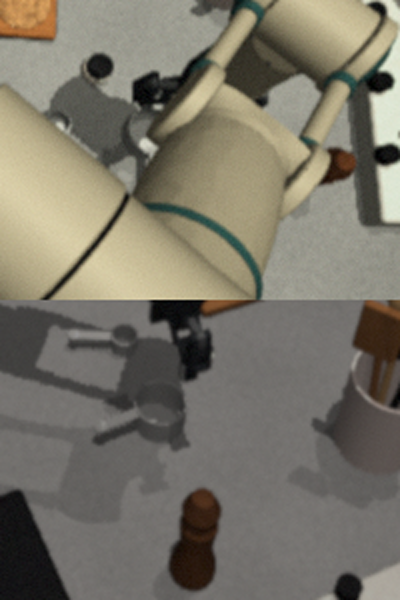

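The side view now shows all of cup_1 and its handle, at (160,410) in the stacked crop. The fingers are above it, slightly towards the board.

Emit:
play_rows(series=[{"dx":-6,"dy":-3,"dz":-20,"turn":0.08,"fingers":-1},{"dx":0,"dy":0,"dz":-30,"turn":0,"fingers":-1},{"dx":0,"dy":0,"dz":-25,"turn":0,"fingers":-1},{"dx":0,"dy":0,"dz":-15,"turn":0,"fingers":-1},{"dx":0,"dy":0,"dz":-5,"turn":0,"fingers":-1}])

```text
clock: 2.75
position: [0.4372, -0.3071, 0.0604]
ee_rot: [-0.005, -0.706, 0.708, -0.013]
contact_force: [-0.8, 0.1, 0.7]
width: 0.0856
```

```bash
python3 - <<'E'
from h import *
st()
im=get_image("top"); sd=get_image("side")
b=sd["pixels"][300:400,300:420,::-1]
cv2.imwrite("pics/b3.png",cv2.resize(b,None,fx=4,fy=4,interpolation=cv2.INTER_CUBIC))
E
```

```text
t 2.75 [ 0.4372 -0.3071  0.0604] yaw -1.575 w 0.0856 [-0.8  0.1  0.7] q6 0.85
```

View pics/b3.png

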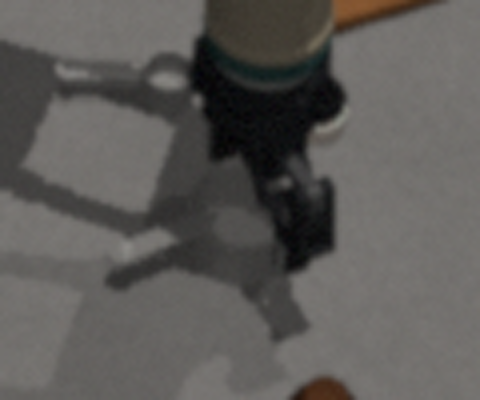

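Emit:
play_rows(series=[{"dx":2,"dy":9,"dz":0,"turn":0,"fingers":-1},{"dx":0,"dy":0,"dz":0,"turn":0,"fingers":-1},{"dx":0,"dy":0,"dz":0,"turn":0,"fingers":-1}])

```text
clock: 3.1
position: [0.4411, -0.3002, 0.0644]
ee_rot: [-0.005, -0.705, 0.709, -0.017]
contact_force: [0.4, 0.3, -0.1]
width: 0.0851
```

```bash
python3 - <<'E'
from h import *
st(); s=get_state(); print(s["ee_rot"])
sd=get_image("side"); p=s["position"]
for dy in(-.043,0,.043): print(proj(sd,[p+[0,dy,0]]))
m=sil(sd,"cup_1",.439,-.289,3.15)
a=sd["pixels"].copy()
cn,_=cv2.findContours((m>.5).astype(np.uint8),0,1); cv2.drawContours(a,cn,-1,(255,0,0),1)
for dy in(-.043,.043): cv2.circle(a,tuple(int(v) for v in proj(sd,[p+[0,dy,0]])[0]),1,(0,255,0),-1)
cv2.imwrite("pics/b4.png",cv2.resize(a[290:410,290:430,::-1],None,fx=5,fy=5,interpolation=cv2.INTER_NEAREST))
E
```

```text
t 3.10 [ 0.4411 -0.3002  0.0644] yaw -1.577 w 0.0851 [ 0.4  0.3 -0.1] q6 0.87
[-0.00498796 -0.70474687  0.70924647 -0.01662596]
[[372.08778386 362.80976755]]
[[364.05893444 349.25014428]]
[[356.36400346 336.25446335]]
```

View pics/b4.png

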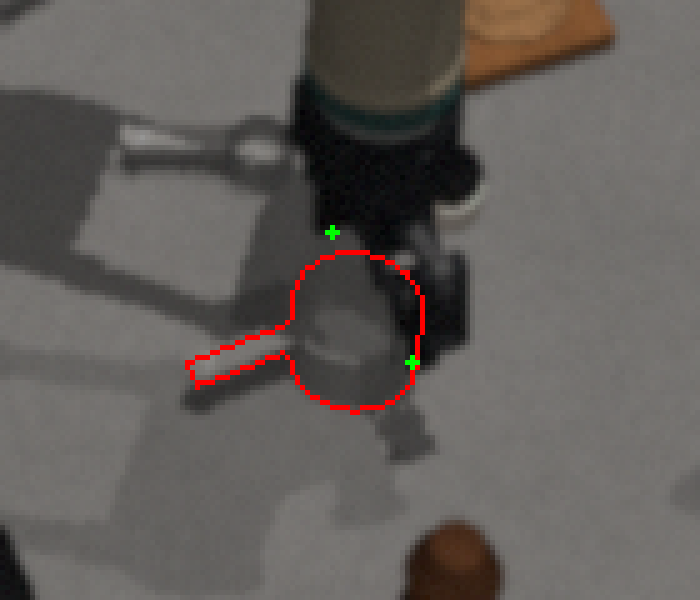

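Emit:
play_rows(series=[{"dx":0,"dy":6,"dz":-5,"turn":0,"fingers":-1},{"dx":0,"dy":4,"dz":-10,"turn":0,"fingers":-1},{"dx":0,"dy":0,"dz":-10,"turn":0,"fingers":-1},{"dx":0,"dy":0,"dz":-5,"turn":0,"fingers":-1}])

```text
clock: 3.48
position: [0.4437, -0.2901, 0.0372]
ee_rot: [-0.004, -0.705, 0.709, -0.021]
contact_force: [-1.2, 0.4, -0.6]
width: 0.0854
```

Emit:
play_rows(series=[{"dx":-4,"dy":0,"dz":-12,"turn":0,"fingers":-1},{"dx":0,"dy":0,"dz":-4,"turn":0,"fingers":-1},{"dx":0,"dy":0,"dz":0,"turn":0,"fingers":-1}])

```text
clock: 3.73
position: [0.44, -0.2889, 0.0204]
ee_rot: [-0.004, -0.705, 0.709, -0.021]
contact_force: [-0.2, -0.3, -0.4]
width: 0.0855
```

```bash
cat >> h.py <<'E'
def tilt():
    s=get_state(); w,x,y,z=s["ee_rot"]; print("tool z tilt",np.round([2*(x*z+w*y),2*(y*z-w*x)],4),"q",np.round(s["qpos"],3),"eff",np.round(s["effort"],2),"qd",np.round(s["qd"],3))
E
python3 -c "
from h import *
st();tilt()"
```

```text
t 3.73 [ 0.44   -0.2889  0.0204] yaw -1.576 w 0.0855 [-0.2 -0.3 -0.4] q6 0.88
tool z tilt [ 0.0241 -0.0362] q [-0.705  0.412  1.943 -0.018  0.744  0.883] eff [-3.000e-02 -4.071e+01 -1.558e+01 -5.000e-02 -2.400e-01 -0.000e+00] qd [ 0.004  0.     0.015 -0.004  0.011  0.001]
```

Emit:
play_rows(series=[{"dx":0,"dy":0,"dz":0,"turn":0,"fingers":1},{"dx":0,"dy":0,"dz":0,"turn":0,"fingers":1},{"dx":0,"dy":0,"dz":0,"turn":0,"fingers":1},{"dx":0,"dy":0,"dz":0,"turn":0,"fingers":1}])

```text
clock: 4.07
position: [0.4409, -0.2891, 0.0224]
ee_rot: [-0.004, -0.705, 0.708, -0.022]
contact_force: [-0.9, -0.4, -1.7]
width: 0.0678
```

Emit:
play_rows(series=[{"dx":0,"dy":0,"dz":15,"turn":0,"fingers":1},{"dx":0,"dy":0,"dz":20,"turn":0,"fingers":1},{"dx":0,"dy":0,"dz":20,"turn":0,"fingers":1},{"dx":0,"dy":0,"dz":20,"turn":0,"fingers":1},{"dx":0,"dy":0,"dz":10,"turn":0,"fingers":1},{"dx":0,"dy":0,"dz":0,"turn":0,"fingers":1}])

```text
clock: 4.57
position: [0.4404, -0.2884, 0.1106]
ee_rot: [-0.004, -0.705, 0.709, -0.021]
contact_force: [0.0, -0.3, -1.9]
width: 0.0681
```

```bash
python3 -c "
from h import *
st();tilt()"
```

```text
t 4.57 [ 0.4404 -0.2884  0.1106] yaw -1.576 w 0.0681 [ 0.  -0.3 -1.9] q6 0.88
tool z tilt [ 0.024  -0.0357] q [-0.704  0.296  1.837 -0.014  0.968  0.879] eff [  0.07 -39.3  -20.25  -0.06   0.07  -0.  ] qd [ 0.    -0.004 -0.    -0.    -0.012 -0.   ]
```

Emit:
play_rows(series=[{"dx":6,"dy":14,"dz":0,"turn":0,"fingers":1},{"dx":11,"dy":26,"dz":0,"turn":-0.005,"fingers":1},{"dx":12,"dy":30,"dz":0,"turn":-0.005,"fingers":1},{"dx":12,"dy":30,"dz":0,"turn":-0.005,"fingers":1},{"dx":12,"dy":30,"dz":0,"turn":-0.005,"fingers":1},{"dx":12,"dy":30,"dz":0,"turn":-0.005,"fingers":1},{"dx":12,"dy":30,"dz":0,"turn":-0.005,"fingers":1},{"dx":12,"dy":30,"dz":0,"turn":-0.005,"fingers":1},{"dx":12,"dy":30,"dz":0,"turn":-0.005,"fingers":1},{"dx":12,"dy":30,"dz":0,"turn":-0.005,"fingers":1},{"dx":12,"dy":30,"dz":0,"turn":-0.005,"fingers":1},{"dx":12,"dy":30,"dz":0,"turn":-0.005,"fingers":1},{"dx":12,"dy":30,"dz":0,"turn":0,"fingers":1},{"dx":12,"dy":30,"dz":0,"turn":0,"fingers":1},{"dx":12,"dy":26,"dz":0,"turn":0,"fingers":1},{"dx":10,"dy":18,"dz":0,"turn":0,"fingers":1},{"dx":5,"dy":8,"dz":0,"turn":0,"fingers":1},{"dx":0,"dy":0,"dz":0,"turn":0,"fingers":1},{"dx":0,"dy":0,"dz":0,"turn":0,"fingers":1}])

```text
clock: 6.15
position: [0.6295, 0.1855, 0.0966]
ee_rot: [-0.01, -0.683, 0.73, -0.019]
contact_force: [-0.1, -1.2, -1.7]
width: 0.0683
```

```bash
python3 -c "
from h import *
st();tilt()"
```

```text
t 6.15 [0.6295 0.1855 0.0966] yaw -1.638 w 0.0683 [-0.1 -1.2 -1.7] q6 1.86
tool z tilt [ 0.0111 -0.0406] q [ 0.203  0.5    1.528 -0.047  1.112  1.861] eff [ 8.100e-01 -5.236e+01 -2.269e+01 -1.100e-01 -1.300e-01  2.000e-02] qd [ 0.006  0.014  0.002 -0.003 -0.006 -0.001]
```

Emit:
play_rows(series=[{"dx":6,"dy":7,"dz":-8,"turn":0,"fingers":1},{"dx":4,"dy":5,"dz":-15,"turn":0,"fingers":1},{"dx":0,"dy":0,"dz":-12,"turn":0,"fingers":1},{"dx":0,"dy":0,"dz":-5,"turn":0,"fingers":1},{"dx":0,"dy":0,"dz":0,"turn":0,"fingers":1}])

```text
clock: 6.57
position: [0.6383, 0.1931, 0.0515]
ee_rot: [-0.012, -0.681, 0.732, -0.018]
contact_force: [-1.1, 0.5, -1.5]
width: 0.068
```

Emit:
play_rows(series=[{"dx":2,"dy":4,"dz":-4,"turn":0,"fingers":1},{"dx":0,"dy":0,"dz":-4,"turn":0,"fingers":1},{"dx":0,"dy":0,"dz":0,"turn":0,"fingers":1}])

```text
clock: 6.82
position: [0.6406, 0.1961, 0.0428]
ee_rot: [-0.012, -0.68, 0.733, -0.018]
contact_force: [-0.7, -0.3, 0.2]
width: 0.0681
```

```bash
cat >> h.py <<'E'
def look(name,x,y,th,z0,views=("side","top")):
    for v in views:
        I=get_image(v); c=proj(I,[[x,y,z0+D[name][1]/2e3]])[0]
        for m in [m for l in(("cup_1",) if name!="scoop" else ("scoop","cup_1")) for m in masks_of(I,l)]:
            if np.hypot(*(np.array(m["xy"])-c))<20: print(v,name,round(m["p"],2),m["region"].sum(),np.round(fit(I,name,m["region"],x,y,th,z0),3))
E
python3 -c "
from h import *
st();tilt();look('cup_1',.638,.197,3.095,.022)
im=get_image('side');save(im,'s5.png',(290,170,420,270),5)"
```

```text
t 6.82 [0.6406 0.1961 0.0428] yaw -1.645 w 0.0681 [-0.7 -0.3  0.2] q6 1.89
tool z tilt [ 0.0067 -0.043 ] q [ 0.216  0.571  1.546 -0.051  1.027  1.888] eff [-1.700e-01 -5.293e+01 -2.020e+01 -2.200e-01 -2.500e-01  2.000e-02] qd [ 0.     0.005 -0.004 -0.002 -0.008  0.001]
side cup_1 0.6 316 [0.635 0.199 3.079 0.67 ]
```

View pics/s5.png

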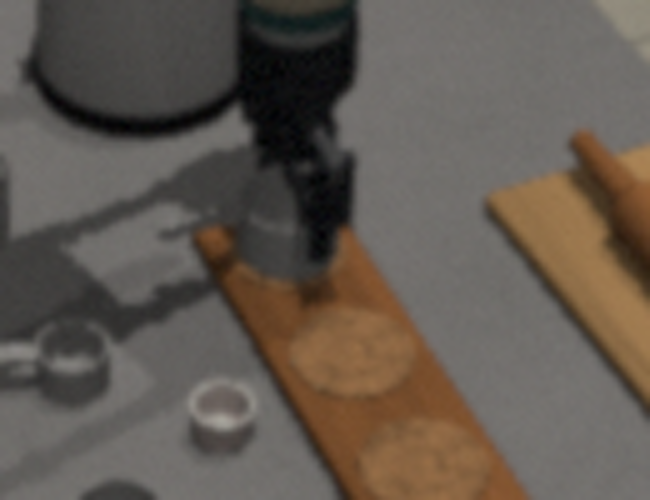

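The side view shows cup_1 standing on pad 1, with its base at crop (285,270) and its handle out over the front edge. The weight has come off the wrist, so I release.

Emit:
play_rows(series=[{"dx":0,"dy":0,"dz":0,"turn":0,"fingers":-1},{"dx":0,"dy":0,"dz":0,"turn":0,"fingers":-1},{"dx":0,"dy":0,"dz":0,"turn":0,"fingers":-1},{"dx":0,"dy":0,"dz":10,"turn":0,"fingers":-1},{"dx":0,"dy":0,"dz":25,"turn":0,"fingers":-1},{"dx":0,"dy":0,"dz":25,"turn":0,"fingers":-1},{"dx":0,"dy":0,"dz":15,"turn":0,"fingers":-1},{"dx":-10,"dy":-10,"dz":0,"turn":0.04,"fingers":-1},{"dx":-22,"dy":-20,"dz":0,"turn":0.05,"fingers":-1},{"dx":-26,"dy":-24,"dz":0,"turn":0.05,"fingers":-1},{"dx":-26,"dy":-24,"dz":0,"turn":0.05,"fingers":-1},{"dx":-26,"dy":-24,"dz":0,"turn":0.05,"fingers":-1},{"dx":-26,"dy":-24,"dz":0,"turn":0.05,"fingers":-1},{"dx":-24,"dy":-24,"dz":0,"turn":0.05,"fingers":-1},{"dx":-22,"dy":-20,"dz":0,"turn":0.02,"fingers":-1},{"dx":-12,"dy":-10,"dz":0,"turn":0,"fingers":-1},{"dx":-5,"dy":-4,"dz":0,"turn":0,"fingers":-1},{"dx":0,"dy":0,"dz":0,"turn":0,"fingers":-1},{"dx":0,"dy":0,"dz":0,"turn":0,"fingers":-1}])

```text
clock: 8.65
position: [0.4382, 0.0081, 0.1359]
ee_rot: [-0.001, 0.807, -0.59, 0.028]
contact_force: [0.7, 1.1, 0.3]
width: 0.0853
```

```bash
python3 -c "
from h import *
st();tilt();look('cup_1',.638,.197,3.095,.021);look('cup_2',.437,.013,3.42,0);look('cup_3',.469,.157,2.81,0);look('cup_4',.45,-.166,2.66,0);look('scoop',.468,.311,3.546,0)
im=get_image('top');save(im,'s6.png',(190,170,500,340),2.58)
for n in('side','top'):
  I=get_image(n)
  for m in masks_of(I,'mark_1'): print(n,m['p'],np.round(ray(I,np.argwhere(m['region']).mean(0)[::-1],.021),4))"
```

```text
t 8.65 [0.4382 0.0081 0.1359] yaw -1.264 w 0.0853 [0.7 1.1 0.3] q6 1.16
tool z tilt [ 0.0467 -0.032 ] q [-0.119  0.141  1.979 -0.032  0.971  1.161] eff [-2.700e-01 -2.972e+01 -1.988e+01 -1.700e-01 -1.500e-01 -2.000e-02] qd [-0.004 -0.015 -0.007  0.002  0.005  0.004]
side cup_1 0.87 477 [0.639 0.201 3.129 0.132]
top cup_1 0.94 617 [0.641 0.194 3.075 0.085]
side cup_2 0.88 432 [0.435 0.015 3.416 0.148]
top cup_2 0.53 272 [0.44  0.008 3.352 0.898]
side cup_3 0.48 233 [0.467 0.159 2.823 0.439]
top cup_3 0.89 349 [0.475 0.155 2.831 0.123]
side cup_4 0.87 311 [ 0.446 -0.161  2.67   0.154]
top cup_4 0.49 261 [ 0.451 -0.165  2.707  0.171]
side scoop 0.6 293 [0.467 0.318 3.556 0.171]
top scoop 0.78 332 [0.47  0.311 3.531 0.126]
side 0.89 [ 0.6216 -0.1188  0.021 ]
side 0.85 [0.6315 0.0909 0.021 ]
side 0.72 [ 0.6254 -0.0136  0.021 ]
side 0.42 [0.6424 0.1739 0.021 ]
top 0.86 [ 0.6482 -0.0188  0.021 ]
top 0.76 [0.6355 0.0901 0.021 ]
```

View pics/s6.png

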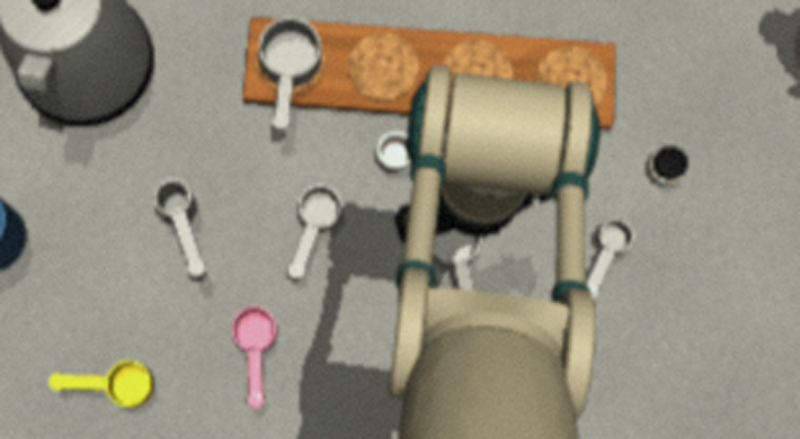

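cup_1 stands on pad 1 at about (0.640, 0.1975), against the pad's (0.638, 0.197), with its handle straight out to the front. Next is cup_2.

Emit:
play_rows(series=[{"dx":0,"dy":4,"dz":-12,"turn":-0.035,"fingers":-1},{"dx":0,"dy":0,"dz":-22,"turn":0,"fingers":-1},{"dx":0,"dy":0,"dz":-24,"turn":0,"fingers":-1},{"dx":0,"dy":0,"dz":-22,"turn":0,"fingers":-1},{"dx":0,"dy":0,"dz":-12,"turn":0,"fingers":-1},{"dx":0,"dy":0,"dz":-3,"turn":0,"fingers":-1},{"dx":0,"dy":0,"dz":0,"turn":0,"fingers":-1}])

```text
clock: 10.58
position: [0.44, 0.012, 0.0387]
ee_rot: [-0.002, 0.796, -0.604, 0.031]
contact_force: [-0.3, -0.8, -0.6]
width: 0.0856
```

Emit:
play_rows(series=[{"dx":-3,"dy":0,"dz":-9,"turn":0,"fingers":-1},{"dx":0,"dy":0,"dz":-8,"turn":0,"fingers":-1},{"dx":0,"dy":0,"dz":-3,"turn":0,"fingers":-1},{"dx":0,"dy":0,"dz":0,"turn":0,"fingers":1},{"dx":0,"dy":0,"dz":0,"turn":0,"fingers":1},{"dx":0,"dy":0,"dz":0,"turn":0,"fingers":1},{"dx":0,"dy":0,"dz":0,"turn":0,"fingers":1},{"dx":0,"dy":0,"dz":0,"turn":0,"fingers":1}])

```text
clock: 11.25
position: [0.4409, 0.0117, 0.0223]
ee_rot: [-0.004, 0.796, -0.604, 0.034]
contact_force: [0.0, 0.3, -1.9]
width: 0.0578
```

```bash
python3 -c "
from h import *
st();tilt()"
```

```text
t 11.25 [0.4409 0.0117 0.0223] yaw -1.300 w 0.0578 [ 0.   0.3 -1.9] q6 1.23
tool z tilt [ 0.0591 -0.0352] q [-0.108  0.308  2.137 -0.048  0.634  1.229] eff [ 1.000e-02 -3.362e+01 -1.434e+01 -1.100e-01 -3.200e-01 -0.000e+00] qd [ 0.001 -0.008 -0.005  0.001  0.003  0.   ]
```

Emit:
play_rows(series=[{"dx":0,"dy":0,"dz":15,"turn":0,"fingers":1},{"dx":0,"dy":0,"dz":22,"turn":0,"fingers":1},{"dx":0,"dy":0,"dz":22,"turn":0,"fingers":1},{"dx":0,"dy":0,"dz":15,"turn":0,"fingers":1},{"dx":16,"dy":6,"dz":0,"turn":-0.04,"fingers":1},{"dx":26,"dy":10,"dz":0,"turn":-0.05,"fingers":1},{"dx":28,"dy":11,"dz":0,"turn":-0.05,"fingers":1},{"dx":28,"dy":11,"dz":0,"turn":-0.05,"fingers":1},{"dx":28,"dy":11,"dz":0,"turn":-0.05,"fingers":1},{"dx":28,"dy":11,"dz":0,"turn":-0.04,"fingers":1},{"dx":22,"dy":9,"dz":0,"turn":-0.02,"fingers":1},{"dx":12,"dy":5,"dz":0,"turn":0,"fingers":1},{"dx":0,"dy":0,"dz":0,"turn":0,"fingers":1},{"dx":0,"dy":0,"dz":0,"turn":0,"fingers":1}])

```text
clock: 12.42
position: [0.6345, 0.09, 0.101]
ee_rot: [-0.0, -0.691, 0.722, -0.034]
contact_force: [-0.3, -1.1, -1.3]
width: 0.0575
```

```bash
python3 -c "
from h import *
st();tilt()"
```

```text
t 12.42 [0.6345 0.09   0.101 ] yaw -1.616 w 0.0575 [-0.3 -1.1 -1.3] q6 1.71
tool z tilt [ 0.0469 -0.0498] q [ 0.062  0.457  1.594 -0.061  1.047  1.706] eff [ 1.600e-01 -4.959e+01 -2.288e+01 -2.400e-01 -4.600e-01  2.000e-02] qd [ 0.007  0.017 -0.019  0.003 -0.008 -0.002]
```

Emit:
play_rows(series=[{"dx":2,"dy":1,"dz":-12,"turn":0,"fingers":1},{"dx":0,"dy":0,"dz":-18,"turn":0,"fingers":1},{"dx":0,"dy":0,"dz":-12,"turn":0,"fingers":1},{"dx":0,"dy":0,"dz":-6,"turn":0,"fingers":1},{"dx":0,"dy":0,"dz":0,"turn":0,"fingers":1}])

```text
clock: 12.83
position: [0.6303, 0.089, 0.0493]
ee_rot: [-0.003, -0.691, 0.723, -0.033]
contact_force: [-0.1, -0.0, -0.6]
width: 0.0576
```

Emit:
play_rows(series=[{"dx":6,"dy":2,"dz":0,"turn":0,"fingers":1},{"dx":0,"dy":0,"dz":-4,"turn":0,"fingers":1},{"dx":0,"dy":0,"dz":-3,"turn":0,"fingers":1},{"dx":0,"dy":0,"dz":0,"turn":0,"fingers":1}])

```text
clock: 13.17
position: [0.6357, 0.0904, 0.0426]
ee_rot: [-0.003, -0.69, 0.723, -0.033]
contact_force: [-0.8, -0.5, -0.8]
width: 0.0579
```

Emit:
play_rows(series=[{"dx":0,"dy":0,"dz":0,"turn":0,"fingers":-1},{"dx":0,"dy":0,"dz":0,"turn":0,"fingers":-1},{"dx":0,"dy":0,"dz":0,"turn":0,"fingers":-1},{"dx":0,"dy":0,"dz":12,"turn":0,"fingers":-1},{"dx":0,"dy":0,"dz":24,"turn":0,"fingers":-1},{"dx":0,"dy":0,"dz":24,"turn":0,"fingers":-1},{"dx":0,"dy":0,"dz":15,"turn":0,"fingers":-1},{"dx":-8,"dy":3,"dz":0,"turn":-0.02,"fingers":-1},{"dx":-15,"dy":6,"dz":0,"turn":-0.03,"fingers":-1},{"dx":-18,"dy":7,"dz":0,"turn":-0.03,"fingers":-1},{"dx":-18,"dy":7,"dz":0,"turn":-0.03,"fingers":-1},{"dx":-18,"dy":7,"dz":0,"turn":-0.03,"fingers":-1},{"dx":-18,"dy":7,"dz":0,"turn":-0.03,"fingers":-1},{"dx":-18,"dy":7,"dz":0,"turn":-0.03,"fingers":-1},{"dx":-18,"dy":8,"dz":0,"turn":-0.03,"fingers":-1},{"dx":-18,"dy":8,"dz":0,"turn":-0.03,"fingers":-1},{"dx":-14,"dy":5,"dz":0,"turn":-0.01,"fingers":-1},{"dx":-5,"dy":2,"dz":0,"turn":0,"fingers":-1},{"dx":0,"dy":0,"dz":0,"turn":0,"fingers":-1}])

```text
clock: 14.75
position: [0.4682, 0.1598, 0.1421]
ee_rot: [0.005, -0.58, 0.813, -0.042]
contact_force: [0.3, 0.3, 0.2]
width: 0.0852
```

```bash
python3 -c "
from h import *
st();tilt();look('cup_2',.636,.091,3.095,.021);look('cup_3',.471,.157,2.82,0)"
```

```text
t 14.75 [0.4682 0.1598 0.1421] yaw -1.904 w 0.0852 [0.3 0.3 0.2] q6 2.19
tool z tilt [ 0.0559 -0.062 ] q [ 0.241  0.223  1.852 -0.086  1.028  2.186] eff [  0.31 -35.29 -20.81  -0.3   -0.14   0.07] qd [ 0.005 -0.019 -0.009 -0.005  0.005 -0.001]
side cup_2 0.62 356 [0.634 0.093 3.116 0.238]
top cup_2 0.71 426 [0.636 0.086 3.033 0.184]
side cup_3 0.63 316 [0.467 0.16  2.852 0.13 ]
top cup_3 0.49 213 [0.471 0.155 2.917 0.795]
```

The tool has built up an 0.08 rad tilt, and it rotates along with the commanded turns. A half turn gives the same grasp and reverses the tilt, so later moves should cancel it.

Emit:
play_rows(series=[{"dx":0,"dy":0,"dz":0,"turn":0.06,"fingers":-1},{"dx":0,"dy":0,"dz":0,"turn":0.12,"fingers":-1},{"dx":0,"dy":0,"dz":0,"turn":0.12,"fingers":-1},{"dx":0,"dy":0,"dz":0,"turn":0.12,"fingers":-1},{"dx":0,"dy":0,"dz":0,"turn":0.12,"fingers":-1},{"dx":0,"dy":0,"dz":0,"turn":0.12,"fingers":-1},{"dx":0,"dy":0,"dz":0,"turn":0.12,"fingers":-1},{"dx":0,"dy":0,"dz":0,"turn":0.12,"fingers":-1},{"dx":0,"dy":0,"dz":0,"turn":0.12,"fingers":-1},{"dx":0,"dy":0,"dz":0,"turn":0.12,"fingers":-1},{"dx":0,"dy":0,"dz":0,"turn":0.12,"fingers":-1},{"dx":0,"dy":0,"dz":0,"turn":0.12,"fingers":-1},{"dx":0,"dy":0,"dz":0,"turn":0.12,"fingers":-1},{"dx":0,"dy":0,"dz":0,"turn":0.12,"fingers":-1},{"dx":0,"dy":0,"dz":0,"turn":0.12,"fingers":-1},{"dx":0,"dy":0,"dz":0,"turn":0.12,"fingers":-1},{"dx":0,"dy":0,"dz":0,"turn":0.12,"fingers":-1},{"dx":0,"dy":0,"dz":0,"turn":0.12,"fingers":-1},{"dx":0,"dy":0,"dz":0,"turn":0.12,"fingers":-1},{"dx":0,"dy":0,"dz":0,"turn":0.12,"fingers":-1}])

```text
clock: 16.82
position: [0.4756, 0.1541, 0.1361]
ee_rot: [-0.038, 0.964, 0.262, 0.01]
contact_force: [0.1, -0.5, 0.1]
width: 0.0853
```

```bash
python3 -c "
from h import *
st();tilt()"
```

```text
t 16.82 [0.4756 0.1541 0.1361] yaw 0.529 w 0.0853 [ 0.1 -0.5  0.1] q6 -0.46
tool z tilt [-0.0002  0.0781] q [ 0.118  0.241  1.844  0.09   1.049 -0.456] eff [  0.09 -36.11 -20.63   0.37  -0.15   1.25] qd [-0.023  0.063 -0.083  0.016  0.14  -1.51 ]
```

Emit:
play_rows(series=[{"dx":0,"dy":0,"dz":0,"turn":0.12,"fingers":-1},{"dx":0,"dy":0,"dz":0,"turn":0.12,"fingers":-1},{"dx":0,"dy":0,"dz":0,"turn":0.12,"fingers":-1},{"dx":0,"dy":0,"dz":0,"turn":0.12,"fingers":-1},{"dx":0,"dy":0,"dz":0,"turn":0.1,"fingers":-1},{"dx":0,"dy":0,"dz":0,"turn":0.05,"fingers":-1},{"dx":0,"dy":0,"dz":0,"turn":0,"fingers":-1},{"dx":0,"dy":0,"dz":0,"turn":0,"fingers":-1}])

```text
clock: 17.48
position: [0.479, 0.1517, 0.1339]
ee_rot: [-0.039, 0.828, 0.56, -0.004]
contact_force: [0.3, 0.5, 0.3]
width: 0.0854
```

```bash
python3 -c "
from h import *
st();tilt()"
```

```text
t 17.48 [0.479  0.1517 0.1339] yaw 1.188 w 0.0854 [0.3 0.5 0.3] q6 -1.10
tool z tilt [-0.05    0.0602] q [ 0.121  0.273  1.804  0.074  1.108 -1.102] eff [ 3.000e-02 -3.755e+01 -2.071e+01  3.200e-01  2.400e-01 -6.000e-02] qd [-0.003  0.01  -0.005 -0.001 -0.    -0.007]
```

Emit:
play_rows(series=[{"dx":-9,"dy":6,"dz":-8,"turn":0.07,"fingers":-1},{"dx":0,"dy":0,"dz":-25,"turn":0,"fingers":-1},{"dx":0,"dy":0,"dz":-30,"turn":0,"fingers":-1},{"dx":0,"dy":0,"dz":-22,"turn":0,"fingers":-1},{"dx":0,"dy":0,"dz":0,"turn":0,"fingers":-1},{"dx":0,"dy":0,"dz":0,"turn":0,"fingers":-1}])

```text
clock: 17.98
position: [0.4726, 0.1575, 0.0478]
ee_rot: [-0.037, 0.809, 0.586, -0.002]
contact_force: [-0.1, 1.4, 0.1]
width: 0.0854
```

```bash
python3 -c "
from h import *
st();tilt()"
```

```text
t 17.98 [0.4726 0.1575 0.0478] yaw 1.252 w 0.0854 [-0.1  1.4  0.1] q6 -1.17
tool z tilt [-0.0473  0.0574] q [ 0.136  0.37   1.924  0.082  0.889 -1.17 ] eff [ 5.000e-02 -3.840e+01 -1.591e+01  2.500e-01  2.800e-01 -1.000e-02] qd [-0.005  0.027  0.023 -0.001 -0.007  0.009]
```

Emit:
play_rows(series=[{"dx":-2,"dy":0,"dz":-12,"turn":0.015,"fingers":-1},{"dx":0,"dy":0,"dz":-12,"turn":0,"fingers":-1},{"dx":0,"dy":0,"dz":-5,"turn":0,"fingers":-1},{"dx":0,"dy":0,"dz":0,"turn":0,"fingers":1},{"dx":0,"dy":0,"dz":0,"turn":0,"fingers":1},{"dx":0,"dy":0,"dz":0,"turn":0,"fingers":1},{"dx":0,"dy":0,"dz":0,"turn":0,"fingers":1},{"dx":0,"dy":0,"dz":0,"turn":0,"fingers":1},{"dx":0,"dy":0,"dz":0,"turn":0,"fingers":1}])

```text
clock: 18.73
position: [0.4772, 0.158, 0.0263]
ee_rot: [-0.034, 0.806, 0.591, 0.004]
contact_force: [-1.1, -0.0, -1.4]
width: 0.0471
```

```bash
python3 -c "
from h import *
st();tilt()"
```

```text
t 18.73 [0.4772 0.158  0.0263] yaw 1.264 w 0.0471 [-1.1 -0.  -1.4] q6 -1.19
tool z tilt [-0.0341  0.0588] q [ 0.136  0.399  1.947  0.086  0.823 -1.188] eff [-1.000e-02 -4.055e+01 -1.599e+01  2.600e-01  1.900e-01  0.000e+00] qd [ 0.001 -0.011 -0.006  0.001  0.001  0.003]
```

Emit:
play_rows(series=[{"dx":0,"dy":0,"dz":15,"turn":0,"fingers":1},{"dx":0,"dy":0,"dz":22,"turn":0,"fingers":1},{"dx":0,"dy":0,"dz":22,"turn":0,"fingers":1},{"dx":0,"dy":0,"dz":22,"turn":0,"fingers":1},{"dx":8,"dy":-9,"dz":6,"turn":0.02,"fingers":1},{"dx":16,"dy":-17,"dz":0,"turn":0.03,"fingers":1},{"dx":18,"dy":-20,"dz":0,"turn":0.03,"fingers":1},{"dx":18,"dy":-20,"dz":0,"turn":0.03,"fingers":1},{"dx":18,"dy":-20,"dz":0,"turn":0.03,"fingers":1},{"dx":18,"dy":-20,"dz":0,"turn":0.03,"fingers":1},{"dx":18,"dy":-20,"dz":0,"turn":0.03,"fingers":1},{"dx":18,"dy":-18,"dz":0,"turn":0.03,"fingers":1},{"dx":16,"dy":-14,"dz":0,"turn":0.02,"fingers":1},{"dx":6,"dy":-6,"dz":0,"turn":0,"fingers":1},{"dx":0,"dy":0,"dz":0,"turn":0,"fingers":1},{"dx":0,"dy":0,"dz":0,"turn":0,"fingers":1}])

```text
clock: 20.07
position: [0.6334, -0.0133, 0.1188]
ee_rot: [-0.034, 0.722, 0.692, -0.001]
contact_force: [-0.1, -1.3, -1.5]
width: 0.0473
```

```bash
python3 -c "
from h import *
st();tilt()
I=get_image('side');save(I,'s7.png',(290,200,420,300),5)"
```

```text
t 20.07 [ 0.6334 -0.0133  0.1188] yaw 1.527 w 0.0473 [-0.1 -1.3 -1.5] q6 -1.70
tool z tilt [-0.0489  0.0475] q [-0.153  0.473  1.514  0.042  1.21  -1.697] eff [-7.100e-01 -5.056e+01 -2.276e+01  1.200e-01  2.000e-01 -2.000e-02] qd [-0.005  0.007  0.001  0.003  0.006  0.007]
```

View pics/s7.png

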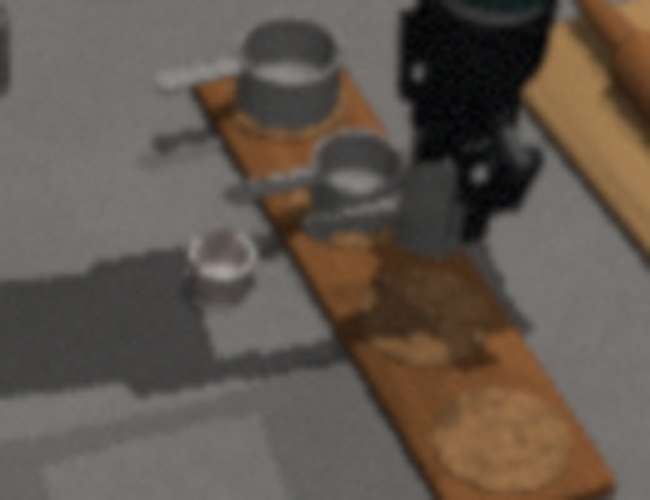

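The side view shows cup_3 held level over pad 3 at crop (425,210). cup_1 and cup_2 stand on their pads with handles to the front.

Emit:
play_rows(series=[{"dx":2,"dy":1,"dz":-12,"turn":0,"fingers":1},{"dx":0,"dy":0,"dz":-18,"turn":0,"fingers":1},{"dx":0,"dy":0,"dz":-18,"turn":0,"fingers":1},{"dx":0,"dy":0,"dz":-10,"turn":0,"fingers":1},{"dx":0,"dy":0,"dz":-4,"turn":0,"fingers":1},{"dx":0,"dy":0,"dz":0,"turn":0,"fingers":1}])

```text
clock: 20.62
position: [0.6293, -0.0052, 0.0534]
ee_rot: [-0.036, 0.72, 0.693, -0.002]
contact_force: [0.4, 0.4, -1.2]
width: 0.0469
```

Emit:
play_rows(series=[{"dx":6,"dy":-6,"dz":0,"turn":0,"fingers":1},{"dx":0,"dy":0,"dz":-3,"turn":0,"fingers":1},{"dx":0,"dy":0,"dz":-3,"turn":0,"fingers":1},{"dx":0,"dy":0,"dz":0,"turn":0,"fingers":1}])

```text
clock: 20.95
position: [0.6367, -0.011, 0.0485]
ee_rot: [-0.035, 0.719, 0.694, -0.001]
contact_force: [-0.8, 0.4, -0.7]
width: 0.0474
```

```bash
python3 -c "
from h import *
st();tilt();look('cup_3',.629,-.0136,3.095,.023)"
```

```text
t 20.95 [ 0.6367 -0.011   0.0485] yaw 1.533 w 0.0474 [-0.8  0.4 -0.7] q6 -1.71
tool z tilt [-0.0504  0.0494] q [-0.15   0.545  1.584  0.047  1.07  -1.708] eff [  0.07 -52.79 -20.1    0.21   0.29  -0.  ] qd [-0.    -0.008 -0.012  0.003  0.012 -0.001]
```

Emit:
play_rows(series=[{"dx":0,"dy":0,"dz":-2,"turn":0,"fingers":1},{"dx":0,"dy":0,"dz":0,"turn":0,"fingers":-1},{"dx":0,"dy":0,"dz":0,"turn":0,"fingers":-1},{"dx":0,"dy":0,"dz":0,"turn":0,"fingers":-1},{"dx":0,"dy":0,"dz":0,"turn":0,"fingers":-1},{"dx":0,"dy":0,"dz":12,"turn":0,"fingers":-1},{"dx":0,"dy":0,"dz":24,"turn":0,"fingers":-1},{"dx":0,"dy":0,"dz":24,"turn":0,"fingers":-1},{"dx":0,"dy":0,"dz":10,"turn":0,"fingers":-1},{"dx":-12,"dy":-10,"dz":0,"turn":-0.04,"fingers":-1},{"dx":-22,"dy":-18,"dz":0,"turn":-0.06,"fingers":-1},{"dx":-26,"dy":-20,"dz":0,"turn":-0.06,"fingers":-1},{"dx":-26,"dy":-20,"dz":0,"turn":-0.06,"fingers":-1},{"dx":-26,"dy":-20,"dz":0,"turn":-0.06,"fingers":-1},{"dx":-26,"dy":-20,"dz":0,"turn":-0.06,"fingers":-1},{"dx":-22,"dy":-18,"dz":0,"turn":-0.05,"fingers":-1},{"dx":-16,"dy":-14,"dz":0,"turn":-0.03,"fingers":-1},{"dx":-6,"dy":-6,"dz":0,"turn":0,"fingers":-1},{"dx":0,"dy":0,"dz":0,"turn":0,"fingers":-1},{"dx":0,"dy":0,"dz":0,"turn":0,"fingers":-1}])

```text
clock: 22.82
position: [0.4505, -0.1602, 0.1292]
ee_rot: [-0.027, 0.853, 0.522, 0.011]
contact_force: [1.1, -0.1, 0.4]
width: 0.0851
```

```bash
python3 -c "
from h import *
st();tilt();look('cup_3',.629,-.0136,3.095,.021);look('cup_4',.449,-.163,2.68,0)"
```

```text
t 22.82 [ 0.4505 -0.1602  0.1292] yaw 1.097 w 0.0851 [ 1.1 -0.1  0.4] q6 -1.65
tool z tilt [-0.0093  0.0583] q [-0.522  0.243  1.861  0.052  1.076 -1.645] eff [-5.100e-01 -3.559e+01 -1.994e+01  1.200e-01  2.700e-01 -1.000e-02] qd [-0.009 -0.008 -0.006  0.003  0.001 -0.008]
side cup_3 0.78 287 [ 0.629 -0.008  3.205  0.311]
top cup_3 0.82 330 [ 0.634 -0.014  3.097  0.174]
side cup_4 0.66 281 [ 0.446 -0.161  2.686  0.177]
top cup_4 0.63 157 [ 0.451 -0.165  2.709  0.893]
```

Emit:
play_rows(series=[{"dx":-3,"dy":-3,"dz":-10,"turn":0.01,"fingers":-1},{"dx":0,"dy":0,"dz":-22,"turn":0,"fingers":-1},{"dx":0,"dy":0,"dz":-25,"turn":0,"fingers":-1},{"dx":0,"dy":0,"dz":-18,"turn":0,"fingers":-1},{"dx":0,"dy":0,"dz":-10,"turn":0,"fingers":-1},{"dx":0,"dy":0,"dz":0,"turn":0,"fingers":-1}])

```text
clock: 23.72
position: [0.4509, -0.1621, 0.0417]
ee_rot: [-0.025, 0.848, 0.529, 0.012]
contact_force: [-0.6, 0.4, -0.0]
width: 0.0851
```

Emit:
play_rows(series=[{"dx":-3,"dy":-1,"dz":-12,"turn":0.01,"fingers":-1},{"dx":0,"dy":0,"dz":-10,"turn":0,"fingers":-1},{"dx":-2,"dy":0,"dz":-4,"turn":0,"fingers":-1},{"dx":-1,"dy":0,"dz":-1,"turn":0,"fingers":1},{"dx":-1,"dy":0,"dz":-1,"turn":0,"fingers":1},{"dx":-0.5,"dy":0,"dz":-1,"turn":0,"fingers":1},{"dx":-0.5,"dy":0,"dz":-1,"turn":0,"fingers":1},{"dx":0,"dy":0,"dz":0,"turn":0,"fingers":1},{"dx":0,"dy":0,"dz":0,"turn":0,"fingers":1},{"dx":0,"dy":0,"dz":0,"turn":0,"fingers":1}])

```text
clock: 24.55
position: [0.4464, -0.1639, 0.0144]
ee_rot: [-0.022, 0.845, 0.534, 0.014]
contact_force: [1.3, -0.0, -0.8]
width: 0.0358
```

```bash
python3 -c "
from h import *
st();tilt()"
```

```text
t 24.55 [ 0.4464 -0.1639  0.0144] yaw 1.127 w 0.0358 [ 1.3 -0.  -0.8] q6 -1.71
tool z tilt [-0.0003  0.0522] q [-0.532  0.389  2.015  0.065  0.766 -1.707] eff [  0.   -38.52 -14.68   0.17   0.17   0.  ] qd [ 0.002 -0.007 -0.003  0.001  0.001 -0.   ]
```

Emit:
play_rows(series=[{"dx":0,"dy":0,"dz":15,"turn":0,"fingers":1},{"dx":0,"dy":0,"dz":22,"turn":0,"fingers":1},{"dx":0,"dy":0,"dz":22,"turn":0,"fingers":1},{"dx":0,"dy":0,"dz":22,"turn":0,"fingers":1},{"dx":10,"dy":3,"dz":6,"turn":0.03,"fingers":1},{"dx":18,"dy":5,"dz":0,"turn":0.05,"fingers":1},{"dx":20,"dy":5,"dz":0,"turn":0.06,"fingers":1},{"dx":20,"dy":5,"dz":0,"turn":0.06,"fingers":1},{"dx":20,"dy":5,"dz":0,"turn":0.06,"fingers":1},{"dx":20,"dy":5,"dz":0,"turn":0.06,"fingers":1},{"dx":20,"dy":5,"dz":0,"turn":0.05,"fingers":1},{"dx":20,"dy":5,"dz":0,"turn":0.03,"fingers":1},{"dx":16,"dy":4,"dz":0,"turn":0,"fingers":1},{"dx":7,"dy":2,"dz":0,"turn":0,"fingers":1},{"dx":0,"dy":0,"dz":0,"turn":0,"fingers":1},{"dx":0,"dy":0,"dz":0,"turn":0,"fingers":1}])

```text
clock: 25.88
position: [0.6217, -0.116, 0.1061]
ee_rot: [-0.024, 0.715, 0.698, 0.007]
contact_force: [0.3, -0.7, -1.4]
width: 0.0357
```

```bash
python3 -c "
from h import *
st();tilt()
I=get_image('side');save(I,'s8.png',(290,220,420,320),5)"
```

```text
t 25.88 [ 0.6217 -0.116   0.1061] yaw 1.546 w 0.0357 [ 0.3 -0.7 -1.4] q6 -1.88
tool z tilt [-0.0235  0.0454] q [-0.315  0.474  1.548  0.039  1.156 -1.878] eff [ 3.100e-01 -5.012e+01 -2.221e+01  2.400e-01  1.000e-01  1.000e-02] qd [ 0.005  0.007 -0.001  0.001  0.001 -0.001]
```

View pics/s8.png

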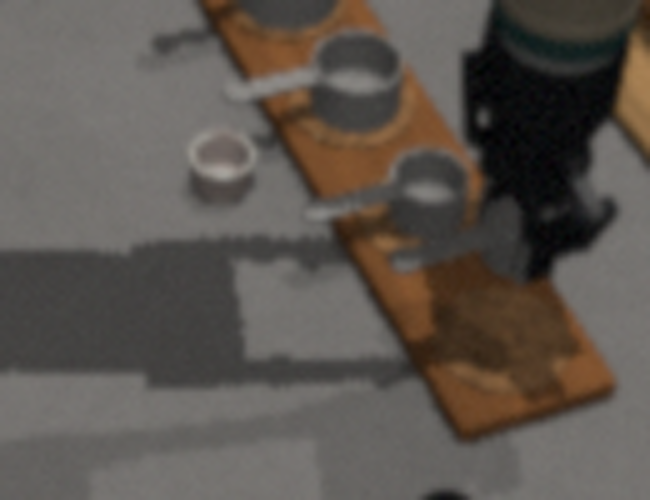

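cup_4 is held over pad 4 at crop (500,235). cup_3 is centred on pad 3 at (425,190).

Emit:
play_rows(series=[{"dx":1,"dy":-2,"dz":-12,"turn":-0.01,"fingers":1},{"dx":1,"dy":-2,"dz":-18,"turn":0,"fingers":1},{"dx":1,"dy":-1,"dz":-16,"turn":0,"fingers":1},{"dx":0,"dy":0,"dz":-10,"turn":0,"fingers":1},{"dx":0,"dy":0,"dz":-4,"turn":0,"fingers":1},{"dx":0,"dy":0,"dz":0,"turn":0,"fingers":1}])

```text
clock: 26.43
position: [0.6183, -0.1232, 0.0423]
ee_rot: [-0.026, 0.721, 0.692, 0.006]
contact_force: [0.3, -0.1, 0.1]
width: 0.0359
```

Emit:
play_rows(series=[{"dx":4,"dy":4,"dz":1,"turn":0.01,"fingers":1},{"dx":0,"dy":0,"dz":-3,"turn":0,"fingers":1},{"dx":0,"dy":0,"dz":-2,"turn":0,"fingers":1},{"dx":0,"dy":0,"dz":0,"turn":0,"fingers":1}])

```text
clock: 26.77
position: [0.6228, -0.1193, 0.0393]
ee_rot: [-0.025, 0.717, 0.696, 0.006]
contact_force: [-0.6, -0.2, 0.4]
width: 0.0356
```

```bash
python3 -c "
from h import *
st();tilt()"
```

```text
t 26.77 [ 0.6228 -0.1193  0.0393] yaw 1.540 w 0.0356 [-0.6 -0.2  0.4] q6 -1.88
tool z tilt [-0.0255  0.0449] q [-0.318  0.543  1.615  0.041  1.022 -1.881] eff [-4.000e-02 -5.189e+01 -1.947e+01  1.700e-01  2.000e-01 -0.000e+00] qd [ 0.002 -0.007 -0.007 -0.003  0.006  0.001]
```

Emit:
play_rows(series=[{"dx":0,"dy":0,"dz":-2,"turn":0,"fingers":1},{"dx":0,"dy":0,"dz":0,"turn":0,"fingers":-1},{"dx":0,"dy":0,"dz":0,"turn":0,"fingers":-1},{"dx":0,"dy":0,"dz":0,"turn":0,"fingers":-1},{"dx":0,"dy":0,"dz":0,"turn":0,"fingers":-1},{"dx":0,"dy":0,"dz":15,"turn":0,"fingers":-1},{"dx":0,"dy":0,"dz":28,"turn":0,"fingers":-1},{"dx":0,"dy":0,"dz":28,"turn":0,"fingers":-1},{"dx":0,"dy":0,"dz":25,"turn":0,"fingers":-1},{"dx":-12,"dy":10,"dz":5,"turn":0.04,"fingers":-1},{"dx":-18,"dy":26,"dz":0,"turn":0.05,"fingers":-1},{"dx":-18,"dy":30,"dz":0,"turn":0.05,"fingers":-1},{"dx":-15,"dy":32,"dz":0,"turn":0.05,"fingers":-1},{"dx":-15,"dy":32,"dz":0,"turn":0.05,"fingers":-1},{"dx":-15,"dy":32,"dz":0,"turn":0.05,"fingers":-1},{"dx":-12,"dy":32,"dz":0,"turn":0.05,"fingers":-1},{"dx":-10,"dy":32,"dz":0,"turn":0.05,"fingers":-1},{"dx":-10,"dy":32,"dz":0,"turn":0.04,"fingers":-1},{"dx":-8,"dy":32,"dz":0,"turn":0,"fingers":-1},{"dx":-5,"dy":30,"dz":0,"turn":0,"fingers":-1}])

```text
clock: 28.43
position: [0.4808, 0.2046, 0.1475]
ee_rot: [-0.019, 0.548, 0.836, 0.004]
contact_force: [-0.2, -0.1, 0.7]
width: 0.0854
```

```bash
python3 -c "
from h import *
st();tilt()"
```

```text
t 28.43 [0.4808 0.2046 0.1475] yaw 1.980 w 0.0854 [-0.2 -0.1  0.7] q6 -1.75
tool z tilt [-0.0271  0.0281] q [ 0.246  0.278  1.754  0.037  1.129 -1.751] eff [ -3.21 -40.18 -20.48   0.22   0.28  -0.59] qd [ 0.73   0.087 -0.146  0.011  0.011  0.708]
```

Emit:
play_rows(series=[{"dx":-5,"dy":32,"dz":0,"turn":0,"fingers":-1},{"dx":-3,"dy":26,"dz":0,"turn":0,"fingers":-1},{"dx":0,"dy":18,"dz":0,"turn":0,"fingers":-1},{"dx":0,"dy":10,"dz":0,"turn":0,"fingers":-1},{"dx":0,"dy":0,"dz":0,"turn":0,"fingers":-1},{"dx":0,"dy":0,"dz":0,"turn":0,"fingers":-1}])

```text
clock: 28.93
position: [0.4693, 0.3007, 0.1491]
ee_rot: [-0.019, 0.545, 0.838, 0.006]
contact_force: [0.9, 0.1, -0.3]
width: 0.0857
```

```bash
python3 -c "
from h import *
st();tilt();look('cup_4',.624,-.118,3.095,.021);look('scoop',.4685,.3145,3.544,0)"
```

```text
t 28.93 [0.4693 0.3007 0.1491] yaw 1.989 w 0.0857 [ 0.9  0.1 -0.3] q6 -1.59
tool z tilt [-0.0249  0.0308] q [ 0.421  0.32   1.685  0.042  1.147 -1.586] eff [ 6.900e-01 -4.156e+01 -2.216e+01  3.000e-01  1.000e-02  2.000e-02] qd [ 0.01   0.005 -0.005 -0.001  0.001 -0.001]
side cup_4 0.6 288 [ 0.623 -0.119  3.094  0.093]
top cup_4 0.81 264 [ 0.629 -0.124  3.065  0.124]
side scoop 0.83 312 [0.466 0.315 3.53  0.118]
top scoop 0.49 72 [0.485 0.316 3.714 4.046]
```

Emit:
play_rows(series=[{"dx":-1,"dy":9,"dz":-6,"turn":-0.02,"fingers":-1},{"dx":0,"dy":5,"dz":-15,"turn":0,"fingers":-1},{"dx":0,"dy":0,"dz":-20,"turn":0,"fingers":-1},{"dx":0,"dy":0,"dz":-20,"turn":0,"fingers":-1},{"dx":0,"dy":0,"dz":-10,"turn":0,"fingers":-1},{"dx":0,"dy":0,"dz":-3,"turn":0,"fingers":-1},{"dx":0,"dy":0,"dz":0,"turn":0,"fingers":-1}])

```text
clock: 30.02
position: [0.4704, 0.3144, 0.0743]
ee_rot: [-0.017, 0.555, 0.831, 0.009]
contact_force: [-0.5, -0.2, 1.3]
width: 0.0853
```

```bash
python3 -c "
from h import *
st();tilt()"
```

```text
t 30.02 [0.4704 0.3144 0.0743] yaw 1.964 w 0.0853 [-0.5 -0.2  1.3] q6 -1.55
tool z tilt [-0.0192  0.0341] q [ 0.442  0.404  1.768  0.047  0.972 -1.549] eff [  0.   -43.52 -19.17   0.18  -0.07  -0.  ] qd [-0.002  0.004  0.    -0.001 -0.002  0.   ]
```

Emit:
play_rows(series=[{"dx":-2,"dy":0,"dz":-10,"turn":0,"fingers":-1},{"dx":0,"dy":0,"dz":-8,"turn":0,"fingers":-1},{"dx":0,"dy":0,"dz":-2,"turn":0,"fingers":1},{"dx":0,"dy":0,"dz":0,"turn":0,"fingers":1},{"dx":0,"dy":0,"dz":0,"turn":0,"fingers":1},{"dx":0,"dy":0,"dz":0,"turn":0,"fingers":1},{"dx":0,"dy":0,"dz":0,"turn":0,"fingers":1},{"dx":0,"dy":0,"dz":0,"turn":0,"fingers":1}])

```text
clock: 30.68
position: [0.4704, 0.3152, 0.0555]
ee_rot: [-0.016, 0.555, 0.831, 0.011]
contact_force: [-0.4, 0.8, -0.1]
width: 0.0393
```

```bash
python3 -c "
from h import *
st();tilt()"
```

```text
t 30.68 [0.4704 0.3152 0.0555] yaw 1.964 w 0.0393 [-0.4  0.8 -0.1] q6 -1.55
tool z tilt [-0.0139  0.0366] q [ 0.443  0.424  1.793  0.049  0.922 -1.55 ] eff [-1.000e-02 -4.475e+01 -1.879e+01  1.800e-01 -1.000e-02  0.000e+00] qd [ 0.002 -0.004 -0.006 -0.001  0.    -0.   ]
```

Emit:
play_rows(series=[{"dx":0,"dy":0,"dz":15,"turn":0,"fingers":1},{"dx":0,"dy":0,"dz":25,"turn":0,"fingers":1},{"dx":0,"dy":0,"dz":28,"turn":0,"fingers":1},{"dx":0,"dy":-6,"dz":22,"turn":-0.06,"fingers":1},{"dx":5,"dy":-8,"dz":8,"turn":-0.12,"fingers":1},{"dx":10,"dy":-8,"dz":0,"turn":-0.12,"fingers":1},{"dx":11,"dy":-8,"dz":0,"turn":-0.12,"fingers":1},{"dx":11,"dy":-8,"dz":0,"turn":-0.12,"fingers":1},{"dx":11,"dy":-8,"dz":0,"turn":-0.12,"fingers":1},{"dx":11,"dy":-8,"dz":0,"turn":-0.12,"fingers":1},{"dx":11,"dy":-8,"dz":0,"turn":-0.12,"fingers":1},{"dx":11,"dy":-8,"dz":0,"turn":-0.12,"fingers":1},{"dx":11,"dy":-8,"dz":0,"turn":-0.12,"fingers":1},{"dx":11,"dy":-8,"dz":0,"turn":-0.12,"fingers":1},{"dx":11,"dy":-8,"dz":0,"turn":-0.12,"fingers":1},{"dx":11,"dy":-8,"dz":0,"turn":-0.12,"fingers":1},{"dx":10,"dy":-6,"dz":0,"turn":-0.12,"fingers":1},{"dx":8,"dy":-4,"dz":0,"turn":-0.1,"fingers":1},{"dx":4,"dy":-2,"dz":0,"turn":-0.06,"fingers":1},{"dx":0,"dy":0,"dz":0,"turn":0,"fingers":1}])

```text
clock: 32.35
position: [0.6208, 0.1942, 0.1593]
ee_rot: [-0.001, 0.998, 0.053, 0.023]
contact_force: [-0.2, 0.1, -0.8]
width: 0.0393
```

```bash
python3 -c "
from h import *
st();tilt()"
```

```text
t 32.35 [0.6208 0.1942 0.1593] yaw 0.105 w 0.0393 [-0.2  0.1 -0.8] q6 0.10
tool z tilt [0.045  0.0046] q [ 0.199  0.418  1.5   -0.005  1.179  0.095] eff [ -0.15 -49.21 -23.78  -0.06  -0.26   0.4 ] qd [-0.004  0.002  0.005  0.007  0.006 -0.029]
```

Emit:
play_rows(series=[{"dx":8,"dy":1,"dz":-5,"turn":-0.06,"fingers":1},{"dx":8,"dy":0,"dz":-5,"turn":-0.04,"fingers":1},{"dx":3,"dy":0,"dz":0,"turn":0,"fingers":1},{"dx":0,"dy":0,"dz":0,"turn":0,"fingers":1}])

```text
clock: 32.68
position: [0.6389, 0.1954, 0.1489]
ee_rot: [-0.0, 1.0, 0.004, 0.022]
contact_force: [0.6, -0.3, 0.2]
width: 0.0391
```

```bash
python3 -c "
from h import *
st();tilt();s=get_state();z=s['position'][2]-.0555
look('cup_1',.64,.1975,3.09,.021);look('scoop',.64,.197,1.57,z)
I=get_image('side');save(I,'s9.png',(270,130,400,230),5)"
```

```text
t 32.68 [0.6389 0.1954 0.1489] yaw 0.008 w 0.0391 [ 0.6 -0.3  0.2] q6 0.19
tool z tilt [0.0432 0.0005] q [ 0.197  0.452  1.469 -0.009  1.178  0.192] eff [-1.000e-01 -5.064e+01 -2.350e+01 -5.000e-02 -2.500e-01  4.000e-02] qd [ 0.003  0.002  0.016  0.001  0.005 -0.008]
side cup_1 0.78 456 [0.636 0.198 3.084 0.186]
side scoop 0.66 233 [0.639 0.203 1.083 0.511]
side scoop 0.63 509 [0.594 0.112 3.193 0.303]
```

View pics/s9.png

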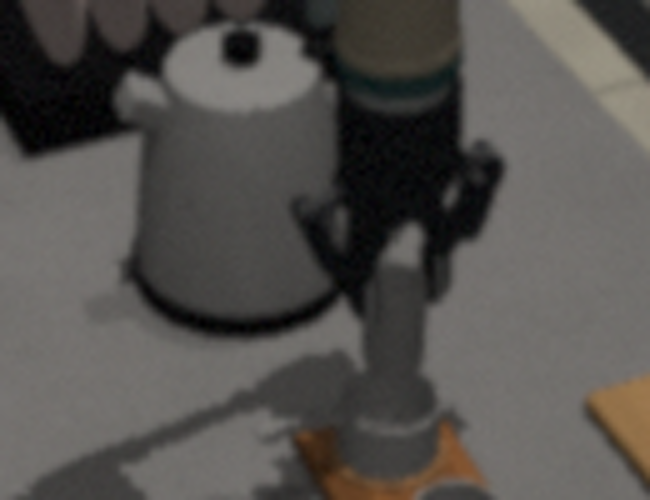

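The scoop hangs over cup_1, scoop at crop (395,320) and cup at (388,420), with its handle towards the kettle. Now I lower it.

Emit:
play_rows(series=[{"dx":0,"dy":-2,"dz":-8,"turn":0,"fingers":1},{"dx":0,"dy":0,"dz":-12,"turn":0,"fingers":1},{"dx":0,"dy":0,"dz":-10,"turn":0,"fingers":1},{"dx":0,"dy":0,"dz":-4,"turn":0,"fingers":1},{"dx":0,"dy":0,"dz":0,"turn":0,"fingers":1}])

```text
clock: 33.65
position: [0.6386, 0.1928, 0.1129]
ee_rot: [-0.0, 1.0, 0.003, 0.022]
contact_force: [0.1, -0.4, -1.3]
width: 0.039
```

```bash
python3 -c "
from h import *
st();tilt();s=get_state();z=s['position'][2]-.0555
I=get_image('side')
c=proj(I,[[.638,.198,.065]])[0]; e=proj(I,[[.638,.198,z+.064]])[0]; print('cup rim ctr',(c-[285,150])*5,'scoop rim if centred',(e-[285,150])*5)
save(I,'s10.png',(285,150,385,230),5)"
```

```text
t 33.65 [0.6386 0.1928 0.1129] yaw 0.006 w 0.0390 [ 0.1 -0.4 -1.3] q6 0.19
tool z tilt [0.0444 0.0003] q [ 0.193  0.479  1.52  -0.009  1.099  0.191] eff [-0.000e+00 -5.197e+01 -2.283e+01 -4.000e-02 -3.600e-01  0.000e+00] qd [-0.002  0.009  0.01  -0.    -0.001  0.001]
cup rim ctr [313.30666013 295.03616944] scoop rim if centred [316.68700474 227.6095167 ]
```

View pics/s10.png

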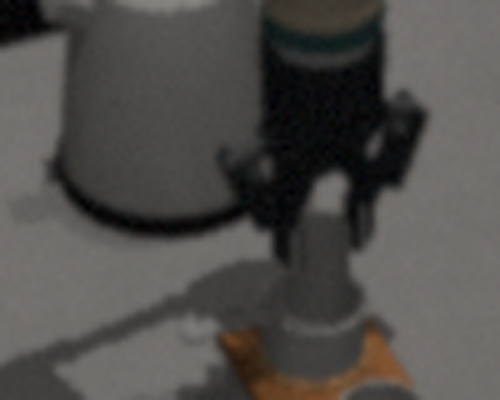

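The scoop is centred over the mouth within about 3 mm, body at crop x 321 and cup rim at x 313. I lower it on.

Emit:
play_rows(series=[{"dx":-2,"dy":2,"dz":-8,"turn":0,"fingers":1},{"dx":0,"dy":0,"dz":-9,"turn":0,"fingers":1},{"dx":0,"dy":0,"dz":-6,"turn":0,"fingers":1},{"dx":0,"dy":0,"dz":-3,"turn":0,"fingers":1},{"dx":0,"dy":0,"dz":0,"turn":0,"fingers":1}])

```text
clock: 34.12
position: [0.6369, 0.1951, 0.0851]
ee_rot: [-0.0, 1.0, 0.003, 0.023]
contact_force: [0.2, -0.6, -0.9]
width: 0.0392
```

Emit:
play_rows(series=[{"dx":1,"dy":0,"dz":-3,"turn":0,"fingers":1},{"dx":0,"dy":0,"dz":-2,"turn":0,"fingers":1},{"dx":0,"dy":0,"dz":0,"turn":0,"fingers":1}])

```text
clock: 34.37
position: [0.6384, 0.1952, 0.0801]
ee_rot: [-0.0, 1.0, 0.003, 0.023]
contact_force: [-1.4, 1.3, 0.9]
width: 0.0392
```

Emit:
play_rows(series=[{"dx":0,"dy":0,"dz":0,"turn":0,"fingers":-1},{"dx":0,"dy":0,"dz":0,"turn":0,"fingers":-1},{"dx":0,"dy":0,"dz":0,"turn":0,"fingers":-1},{"dx":0,"dy":0,"dz":0,"turn":0,"fingers":-1},{"dx":0,"dy":0,"dz":12,"turn":0,"fingers":-1},{"dx":0,"dy":0,"dz":22,"turn":0,"fingers":-1},{"dx":0,"dy":0,"dz":28,"turn":0,"fingers":-1},{"dx":0,"dy":0,"dz":28,"turn":0,"fingers":-1},{"dx":-10,"dy":-6,"dz":20,"turn":0,"fingers":-1},{"dx":-25,"dy":-15,"dz":10,"turn":0,"fingers":-1},{"dx":-30,"dy":-20,"dz":0,"turn":0,"fingers":-1},{"dx":-30,"dy":-25,"dz":0,"turn":0,"fingers":-1},{"dx":-30,"dy":-30,"dz":0,"turn":0,"fingers":-1},{"dx":-30,"dy":-30,"dz":0,"turn":0,"fingers":-1},{"dx":-25,"dy":-30,"dz":0,"turn":0,"fingers":-1},{"dx":-20,"dy":-20,"dz":0,"turn":0,"fingers":-1},{"dx":0,"dy":-10,"dz":0,"turn":0,"fingers":-1},{"dx":0,"dy":0,"dz":0,"turn":0,"fingers":-1}])

```text
clock: 35.87
position: [0.4333, 0.0066, 0.2197]
ee_rot: [-0.0, 0.999, 0.006, 0.035]
contact_force: [0.5, 0.0, -0.3]
width: 0.0857
```

```bash
python3 -c "
from h import *
st();tilt()
look('scoop',.639,.1975,1.57,.025)
look('cup_1',.64,.1975,3.09,.021);look('cup_2',.635,.09,3.09,.021);look('cup_3',.63,-.011,3.09,.021);look('cup_4',.625,-.12,3.09,.021)
I=get_image('top');J=get_image('side')
for X in(I,J):
  for m in masks_of(X,'kettle')[:1]: print(m['p'],m['xy'])
a=cv2.resize(I['pixels'][160:250,180:440],None,fx=3,fy=3,interpolation=2);b=cv2.resize(J['pixels'][130:300,260:420],(508,540),interpolation=2)
b=cv2.resize(b,(306,325)); a=cv2.resize(a,(780,270)); c=np.zeros((595,780,3),np.uint8);c[:270]=a;c[270:,:306]=b
cv2.imwrite('pics/s11.png',c[:,:,::-1])"
```

```text
t 35.87 [0.4333 0.0066 0.2197] yaw 0.012 w 0.0857 [ 0.5  0.  -0.3] q6 -0.17
tool z tilt [0.0702 0.0009] q [-0.155  0.038  1.863  0.013  1.171 -0.172] eff [ -0.29 -26.2  -22.79  -0.06  -0.2   -0.18] qd [-0.01  -0.059  0.033  0.02   0.041  0.011]
side scoop 0.47 238 [0.64  0.202 1.598 0.457]
side scoop 0.6 270 [0.636 0.172 1.066 1.084]
top scoop 0.91 383 [0.643 0.196 1.561 0.101]
top scoop 0.91 312 [0.633 0.179 2.878 0.87 ]
side cup_1 0.62 289 [0.638 0.201 3.173 0.807]
top cup_1 0.67 349 [0.642 0.194 3.075 0.908]
side cup_2 0.87 422 [0.633 0.093 3.075 0.075]
top cup_2 0.77 466 [0.637 0.087 3.057 0.118]
side cup_3 0.65 354 [ 0.63  -0.009  3.113  0.096]
side cup_4 0.54 283 [ 0.622 -0.116  3.143  0.152]
0.8 [215.2, 183.3]
0.59 [330.1, 162.9]
```

View pics/s11.png

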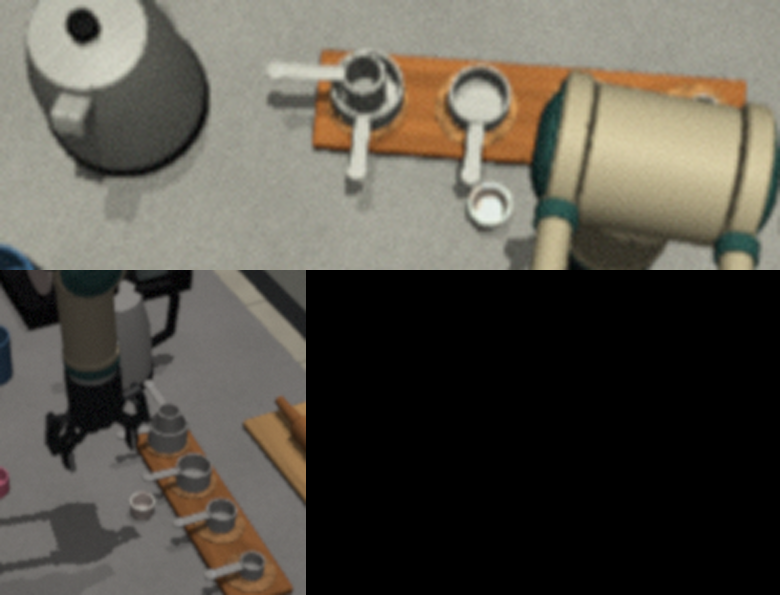

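Everything is in place in both views. The scoop stands upright in cup_1 at (365,80) with its handle towards the kettle, and all four cups sit on their pads with handles to the front. I'm handing in.

```bash
python3 -c "
from rig import *
print(sign_off())"
```

```text
the job is handed in; nothing more can be done
None
```

I placed the four cups in order of size, biggest on the pad nearest the kettle (left end). The scoop stands in the biggest cup with its handle towards the kettle. I handed the job in about 37 s into the 131 s allowed; sign-off reports no verdict.

**Cup checks:** cups were about 1–4 mm off their pad centres in the fits (15 mm allowed), and handles were within about 0.1 rad of straight out. The arm hid cups 3 and 4 from the top camera at the end. For those two, the final check rests on the side view and their earlier fits.

**Scoop and kettle checks:** the top-camera fit puts the scoop about 2 mm from cup_1's centre, with its handle at 1.56 rad where 1.57 is straight along the row. I never touched the kettle, and its position in the top view was unchanged.

**Disagreements:**
- The two cameras differed steadily by about 5 mm, so I averaged them.
- Final fits of cup_1 were poor because the scoop covers part of it, and the side-camera fit of the scoop was weak too. I relied on cup_1's fit from before the scoop went in, the picture and the arm's position at release.
- The tool picked up a tilt of up to 0.08 rad along the way. A half turn before the third cup reversed it, and in the pictures every cup stood upright once released.

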